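# Clamp the dilution bottles on the shaker and start it

## Task

Load the shaker: take every capped square bottle from the compartment tray and clamp it in a bay of its own on the deck, by pushing that bay's spring gate back with the bottle, laying the bottle flat and central on the deck and letting the gate close over it, so that both hooks hold its square body against the posts. Clear the loose amber jar off the deck into the tray, wherever there is room. When all that is done, press the shaker's start button fully down and let go; leave the beaker and the wash bottle where they are.

Things in the scene. Friction and masses are not known exactly. Their poses are not given: they have to be found in the camera images.
- bay0 (a point): Where the centre of a clamped bottle's body belongs in bay 0, 16 mm above the deck; x (along the bottle) and y along the deck's sides, z up. The shaker is a fixed grey machine, its flat dark grey metal deck 268 (x) x 338 (y) mm and 50 mm above the work surface, with six like bays: 3 rows 80 mm apart in y, 2 columns 124 mm apart in x.
- gate0 (a joint): Spring gate of bay 0: 0 = shut on an empty bay, up to 0.024 m = pushed right back towards -y of the bay; about 0.002 with a bottle clamped. Both hooks move together; 3 N when shut, rising 0.15 N per mm.
- bay1 (a point): Bay 1, as bay0. In every bay two fixed posts, 14 mm wide in x, centred at x = -29 and +29 mm, 18 mm high, have their inner faces at y = +16 mm and reach to y = +24 mm.
- gate1 (a joint): Spring gate of bay 1: 0 = shut on an empty bay, up to 0.024 m = pushed right back towards -y of the bay; as gate0.
- bay2 (a point): Bay 2, as bay0. In every bay the spring gate is two steel hooks at x = -29 and +29 mm, 14 mm wide, 46 mm high; shut, their uprights face y = -14 mm and their square noses, 35 to 46 mm above the deck, reach in to y = -5 mm. 44 mm is free for fingers between the two hooks and between the two posts.
- gate2 (a joint): Spring gate of bay 2: 0 = shut on an empty bay, up to 0.024 m = pushed right back towards -y of the bay; as gate0.
- bay3 (a point): Bay 3, as bay0. A bottle cannot be pressed straight down past shut hooks. Hold it 22 to 30 mm above the deck, over the posts on the +y side of the hooks; push the hooks back with its side until it clears the posts; lower it to the deck. The hooks then spring over its top and, let go, it is pushed against the posts.
- gate3 (a joint): Spring gate of bay 3: 0 = shut on an empty bay, up to 0.024 m = pushed right back towards -y of the bay; as gate0.
- bay4 (a point): Bay 4, as bay0.
- gate4 (a joint): Spring gate of bay 4: 0 = shut on an empty bay, up to 0.024 m = pushed right back towards -y of the bay; as gate0.
- bay5 (a point): Bay 5, as bay0.
- gate5 (a joint): Spring gate of bay 5: 0 = shut on an empty bay, up to 0.024 m = pushed right back towards -y of the bay; as gate0.
- start_top (a point): Centre of the top of the shaker's start button, a grey round cap 24 mm across in a black housing on the deck's +y edge; pressed straight down.
- start (a joint): Start button: 0 = up, 0.006 m = fully pressed (5 N); it springs back.
- bottle0: Capped white plastic bottle with a square body, lying in a tray compartment. Body 76 mm long by 32 x 32 mm, then a round grey screw cap 26 mm across that ends 58 mm from the origin; 0.1 kg. Origin at the centre of the square body, 16 mm above what it lies on; x along the bottle towards the cap. May be absent.
- bottle1: As bottle0. The tray is fixed flat grey plastic, 264 x 220 mm, with 2 x 3 compartments 130 x 72 mm apart; its floor is 4 mm thick and its rim and dividers rise only 7 mm above that floor. May be absent.
- bottle2: As bottle0. All bottles are alike; it does not matter which way the cap points or which of the four sides is up. May be absent.
- bottle3: As bottle0.  May be absent.
- bottle4: As bottle0.  May be absent.
- bottle5: As bottle0.  May be absent.
- tray: The compartment tray that the bottles start in (see bottle1). Origin at its underside centre, x along its 264 mm, y along its 220 mm, z up.
- jar: Squat round amber jar with a black lid, 42 mm across, 45 mm tall, 0.12 kg, standing loose on the shaker deck beside the start button (it would shake off). Origin at the centre of its underside.
- beaker_a: Glass beaker, 72 mm across, 85 mm tall, a bystander. Origin at its underside.
- wash: Clear wash bottle, 68 mm across, 190 mm tall, a bystander. Origin at its underside.

How it is judged (in metres and radians):
On the way, in this order (a step that is already met when the one before it is completed fails the run):
1. every bottle is clamped in a bay of its own, the gate shut over it, and the jar is in the tray (x of jar in the frame of tray between -0.125 and 0.125 m and y of jar in the frame of tray between -0.103 and 0.103 m and z of jar in the frame of tray below 0.035 m and ((distance between bottle0 and bay0 below 0.01 m and angle between the x axis of bottle0 and the x axis of bay0, either way round below 0.1 rad and value of joint gate0 below 0.006 m) or (distance between bottle0 and bay1 below 0.01 m and angle between the x axis of bottle0 and the x axis of bay1, either way round below 0.1 rad and value of joint gate1 below 0.006 m) or (distance between bottle0 and bay2 below 0.01 m and angle between the x axis of bottle0 and the x axis of bay2, either way round below 0.1 rad and value of joint gate2 below 0.006 m) or (distance between bottle0 and bay3 below 0.01 m and angle between the x axis of bottle0 and the x axis of bay3, either way round below 0.1 rad and value of joint gate3 below 0.006 m) or (distance between bottle0 and bay4 below 0.01 m and angle between the x axis of bottle0 and the x axis of bay4, either way round below 0.1 rad and value of joint gate4 below 0.006 m) or (distance between bottle0 and bay5 below 0.01 m and angle between the x axis of bottle0 and the x axis of bay5, either way round below 0.1 rad and value of joint gate5 below 0.006 m)) and ((distance between bottle1 and bay0 below 0.01 m and angle between the x axis of bottle1 and the x axis of bay0, either way round below 0.1 rad and value of joint gate0 below 0.006 m) or (distance between bottle1 and bay1 below 0.01 m and angle between the x axis of bottle1 and the x axis of bay1, either way round below 0.1 rad and value of joint gate1 below 0.006 m) or (distance between bottle1 and bay2 below 0.01 m and angle between the x axis of bottle1 and the x axis of bay2, either way round below 0.1 rad and value of joint gate2 below 0.006 m) or (distance between bottle1 and bay3 below 0.01 m and angle between the x axis of bottle1 and the x axis of bay3, either way round below 0.1 rad and value of joint gate3 below 0.006 m) or (distance between bottle1 and bay4 below 0.01 m and angle between the x axis of bottle1 and the x axis of bay4, either way round below 0.1 rad and value of joint gate4 below 0.006 m) or (distance between bottle1 and bay5 below 0.01 m and angle between the x axis of bottle1 and the x axis of bay5, either way round below 0.1 rad and value of joint gate5 below 0.006 m)) and ((distance between bottle2 and bay0 below 0.01 m and angle between the x axis of bottle2 and the x axis of bay0, either way round below 0.1 rad and value of joint gate0 below 0.006 m) or (distance between bottle2 and bay1 below 0.01 m and angle between the x axis of bottle2 and the x axis of bay1, either way round below 0.1 rad and value of joint gate1 below 0.006 m) or (distance between bottle2 and bay2 below 0.01 m and angle between the x axis of bottle2 and the x axis of bay2, either way round below 0.1 rad and value of joint gate2 below 0.006 m) or (distance between bottle2 and bay3 below 0.01 m and angle between the x axis of bottle2 and the x axis of bay3, either way round below 0.1 rad and value of joint gate3 below 0.006 m) or (distance between bottle2 and bay4 below 0.01 m and angle between the x axis of bottle2 and the x axis of bay4, either way round below 0.1 rad and value of joint gate4 below 0.006 m) or (distance between bottle2 and bay5 below 0.01 m and angle between the x axis of bottle2 and the x axis of bay5, either way round below 0.1 rad and value of joint gate5 below 0.006 m)) and ((distance between bottle3 and bay0 below 0.01 m and angle between the x axis of bottle3 and the x axis of bay0, either way round below 0.1 rad and value of joint gate0 below 0.006 m) or (distance between bottle3 and bay1 below 0.01 m and angle between the x axis of bottle3 and the x axis of bay1, either way round below 0.1 rad and value of joint gate1 below 0.006 m) or (distance between bottle3 and bay2 below 0.01 m and angle between the x axis of bottle3 and the x axis of bay2, either way round below 0.1 rad and value of joint gate2 below 0.006 m) or (distance between bottle3 and bay3 below 0.01 m and angle between the x axis of bottle3 and the x axis of bay3, either way round below 0.1 rad and value of joint gate3 below 0.006 m) or (distance between bottle3 and bay4 below 0.01 m and angle between the x axis of bottle3 and the x axis of bay4, either way round below 0.1 rad and value of joint gate4 below 0.006 m) or (distance between bottle3 and bay5 below 0.01 m and angle between the x axis of bottle3 and the x axis of bay5, either way round below 0.1 rad and value of joint gate5 below 0.006 m)) and ((distance between bottle4 and bay0 below 0.01 m and angle between the x axis of bottle4 and the x axis of bay0, either way round below 0.1 rad and value of joint gate0 below 0.006 m) or (distance between bottle4 and bay1 below 0.01 m and angle between the x axis of bottle4 and the x axis of bay1, either way round below 0.1 rad and value of joint gate1 below 0.006 m) or (distance between bottle4 and bay2 below 0.01 m and angle between the x axis of bottle4 and the x axis of bay2, either way round below 0.1 rad and value of joint gate2 below 0.006 m) or (distance between bottle4 and bay3 below 0.01 m and angle between the x axis of bottle4 and the x axis of bay3, either way round below 0.1 rad and value of joint gate3 below 0.006 m) or (distance between bottle4 and bay4 below 0.01 m and angle between the x axis of bottle4 and the x axis of bay4, either way round below 0.1 rad and value of joint gate4 below 0.006 m) or (distance between bottle4 and bay5 below 0.01 m and angle between the x axis of bottle4 and the x axis of bay5, either way round below 0.1 rad and value of joint gate5 below 0.006 m)) and ((distance between bottle5 and bay0 below 0.01 m and angle between the x axis of bottle5 and the x axis of bay0, either way round below 0.1 rad and value of joint gate0 below 0.006 m) or (distance between bottle5 and bay1 below 0.01 m and angle between the x axis of bottle5 and the x axis of bay1, either way round below 0.1 rad and value of joint gate1 below 0.006 m) or (distance between bottle5 and bay2 below 0.01 m and angle between the x axis of bottle5 and the x axis of bay2, either way round below 0.1 rad and value of joint gate2 below 0.006 m) or (distance between bottle5 and bay3 below 0.01 m and angle between the x axis of bottle5 and the x axis of bay3, either way round below 0.1 rad and value of joint gate3 below 0.006 m) or (distance between bottle5 and bay4 below 0.01 m and angle between the x axis of bottle5 and the x axis of bay4, either way round below 0.1 rad and value of joint gate4 below 0.006 m) or (distance between bottle5 and bay5 below 0.01 m and angle between the x axis of bottle5 and the x axis of bay5, either way round below 0.1 rad and value of joint gate5 below 0.006 m))), for 0.3 s.
2. the start button is pressed fully down (value of joint start above 0.0045 m), for 0.05 s.
At the end, for the whole second after the job is handed in: Every bottle lies still on the deck in a bay of its own (body centre within 10 mm of the bay's point, parallel within 0.1 rad), that bay's gate open less than 6 mm; the jar is in the tray; the start button was then pressed over 4.5 mm and is up again (all of step 1 and linear speed of each of bottle0, bottle1, bottle2, bottle3, bottle4, bottle5, jar below 0.02 m/s and value of joint start below 0.002 m); the robot touches nothing.
It fails at once if the beaker is shoved or knocked over (distance of beaker_a from where it was at the start of the episode above 0.05 m or angle between beaker_a's own z axis and vertical above 0.7 rad).
It fails at once if the wash bottle is shoved or knocked over (distance of wash from where it was at the start of the episode above 0.05 m or angle between wash's own z axis and vertical above 0.7 rad).
Of bottle0, bottle1, bottle2, bottle3, bottle4, bottle5 only 4 to 6 are there at a start; the rules pass over those that are not, and their reading is None.
At some moment in a run one of bottle0, bottle1, bottle2, bottle3, bottle4, bottle5 may be knocked a few centimetres aside while the robot is not near it.
Once in a run the grip may slacken for a moment while it holds something.
It also fails if it takes over 210 s, if anything falls off the work surface, if the arm or the gripper's body presses on something with over 40 N, if the wrist force passes 120 N, or if a joint passes its speed limit or range.

## Robot

A 6-joint arm with a two-finger parallel gripper is mounted at the origin on the work surface. World frame = base frame: x ahead of the robot, y to its left, z up, the work surface at z = 0. Lengths are in mm, angles in rad, forces in N, time in s.
With the tool pointing down it reaches from about 375 to 750 mm from the base axis. Payload 9 kg.
Tool frame: the origin (TCP) lies midway between the tips of the shut fingers; the grasp point (between the pads) lies 19 mm behind it; y points along the fingers, x is the direction in which the jaws open and shut, and the axes are right-handed (so a half turn about y gives the same grasp; the last joint's range is limited). The gripper opens to 85 mm and grips with 20 to 120 N. Pads are 22 mm wide; open, the fingers measure 114 mm over their backs; the gripper's body (76 mm by 85 mm) begins 54 mm behind the grasp point. The pads swing forward as they close: fully open they stand 13 mm farther back than shut.
Start: joints at [1.024, 0.104, 0.097, 1.564, 0, 1.353], TCP at [193.75, 567.889, 231.331] pointing down, gripper open.
Joint ranges: [-2.99, 2.99], [-0.84, 1.86], [-1.1, 1.16], [-1.84, 2.11], [-1.51, 1.56], [-3.14, 3.14]. Speed limits (rad/s): [2.22, 2.22, 2.57, 3.14, 3.14, 3.14].

## Interface

Orientations are given as a rotation vector (axis times angle).
In Python, from plant import * gives the robot as it stands.
- The arm moves only by the shell command python3 -m inch 'ROWS' [FORCE]. ROWS is JSON, one flat list of numbers, 5 for each row, row after row: the closure in counts, from 0 (fully open) to 255 (shut), then the shift along the world's x, y, z in m, then the turn about the world's z in degrees. In form: [claw, x, y, z, turn, claw, x, y, z, turn, ...]. A call has exactly 8 rows; each row is the pose to reach, as a shift and turn from the pose measured when the call began; what a row does not reach only later rows make up. A row lasts 1/12 s, in which the tool goes at most 41.7 mm and 7.16 degrees, less where a joint would pass 70% of its speed; a pose out of reach is approached as far as the arm can. A call with a gripper value outside its range is refused whole. The fingers move at their own pace and stop on an object; FORCE is the grip in N (left out, the last holds). Time passes only in rows, so rows that repeat a pose let the fingers close, or fill a call up. It gives the time, the measured TCP pose, the force and the opening at its end, in the units of the state.
- get_state(): the state, without advancing time (a new reading comes with each control period).
- get_image(name): name is "scene" or "top"; returns the picture (384x512x3 uint8, red, green, blue); there is no depth.
- calibration(name): a dict with "fovy" (degrees; the focal length in pixels is half the picture's height over the tangent of half this angle, whatever the lens; pixels are square), "cx", "cy" (the principal point, pixels), "rvec" (rotation vector, rad) and "tvec" (3), from world to camera coordinates, as OpenCV has them. Camera axes: x right, y down, z forward; pixel columns grow to the right and rows downward; lengths in mm; the calibration is good to about 2 mm. A picture is of the moment at which its call begins. calibration takes no time and is no camera call.
- job_done(): hands the job in, once; it reports no verdict.
The state is a dict: "time": time; "joints": joint angles; "qd": joint speeds; "joint_efforts": joint torques, N m; "ee_pos": TCP position; "orientation": TCP orientation; "ft_force": force on the tool from outside, world axes, zero at the start; "moment": the same for the moment, N m; "grip_width": finger opening in mm.
Only numpy, scipy, OpenCV 4.12 (cv2) and the standard library are available. Lean on these libraries where they do the work, as an engineer would, in place of code of your own. Each camera call takes 0.05 s, during which the arm holds its last target.

## Working session

There is one attempt and no reset: what is moved stays moved. The work goes in short steps, Python scripts to look and compute and a shell command to move; the robot and the scene stay as the last step left them, time stands still between calls to the robot, and variables do not carry over. Pictures are saved under pics/ and viewed, and the job is handed in when it is done.

```bash
ls; mkdir -p pics
cat > h.py <<'E'
from plant import *
import numpy as np, cv2
def cam(n):
    c=calibration(n); f=192/np.tan(np.radians(c["fovy"])/2)
    K=np.array([[f,0,c["cx"]],[0,f,c["cy"]],[0,0,1]]); R=cv2.Rodrigues(np.array(c["rvec"],float))[0]
    return K,R,np.array(c["tvec"],float).ravel()
def px2w(n,u,v,z):
    K,R,t=cam(n); o=-R.T@t; d=R.T@np.linalg.inv(K)@np.array([u,v,1.]); return o+d*(z-o[2])/d[2]
def w2px(n,p):
    K,R,t=cam(n); q=K@(R@np.array(p,float)+t); return q[:2]/q[2]
def snap(n,name,crop=None,s=1):
    im=get_image(n)[:,:,::-1].copy(); cv2.imwrite(f"pics/{name}_raw.png",im)
    if crop: x0,y0,x1,y1=crop; im=im[y0:y1,x0:x1]
    im=cv2.resize(im,None,fx=s,fy=s,interpolation=cv2.INTER_CUBIC); cv2.imwrite(f"pics/{name}.png",im); return im
E
python3 - <<'E'
from h import *
print(get_state()); print(calibration("top"),calibration("scene"))
snap("top","t0",s=1.5); snap("scene","s0",s=1.5)
for n in("top","scene"):
    K,R,t=cam(n); print(n,-R.T@t,R)
E
```

```text
pics
{'time': 0.0, 'joints': array([1.02430193e+00, 1.04696193e-01, 9.64443247e-02, 1.56387980e+00,
       1.40957587e-05, 1.35312633e+00]), 'qd': array([ 6.43328646e-04,  9.99250796e-04,  1.90029279e-03,  7.95968926e-06,
        1.74892087e-03, -9.69989495e-05]), 'joint_efforts': array([ 3.73970151e-04, -5.56932807e+01,  5.03648221e+01,  1.70779094e-02,
       -4.37456438e-04,  8.59740226e-06]), 'ee_pos': array([193.55115463, 567.57287447, 230.51040729]), 'orientation': array([-1.34753031, -0.96269665,  0.96474011]), 'ft_force': array([-0.13752556,  0.03275755,  0.1017797 ]), 'moment': array([0.0022016 , 0.03009836, 0.02109474]), 'grip_width': 85.41699744024541}
{'fovy': 45.53421307079961, 'cx': 256.9857895749927, 'cy': 194.99955460239883, 'rvec': array([ 2.13631727, -2.14015308,  0.1520291 ]), 'tvec': array([ -32.18060019,  562.69959861, 1220.15176945])} {'fovy': 54.432211539350064, 'cx': 255.20667105910775, 'cy': 196.13451234519295, 'rvec': array([ 0.73984243,  2.52192918, -1.2210915 ]), 'tvec': array([ 481.94135958, -104.17637416, 1576.44943872])}
top [ 372.06218728  -45.06302119 1290.72685829] [[-0.00105967 -0.99995265 -0.00967364]
 [-0.98854395  0.00250753 -0.15091247]
 [ 0.15092958  0.0094029  -0.9884998 ]]
scene [1105.833033    836.3603225   897.74592058] [[-0.84205999  0.53937982 -0.00209356]
 [ 0.33614876  0.52173975 -0.7840865 ]
 [-0.42182814 -0.66095162 -0.62064803]]
```

View pics/t0.png

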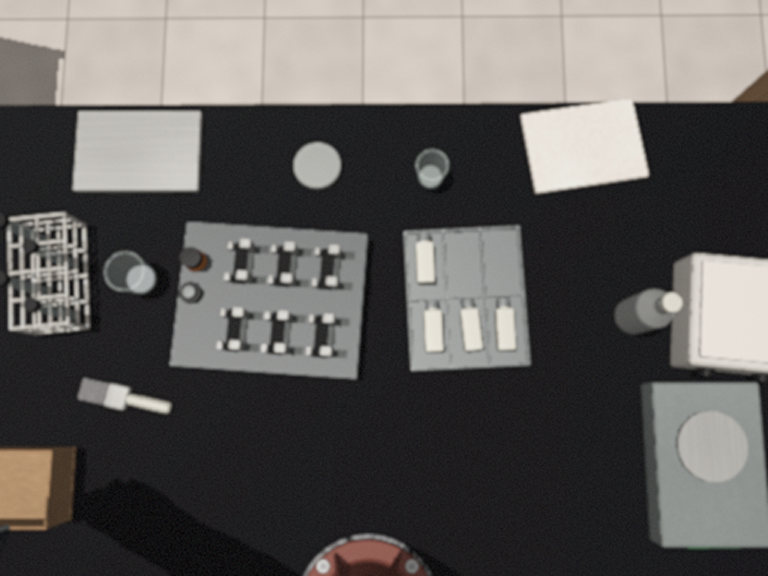

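View pics/s0.png

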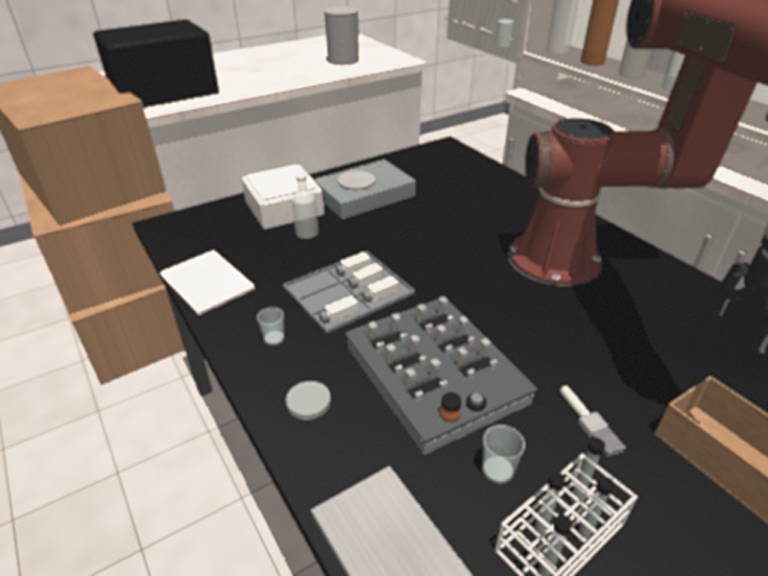

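Run:
```python
from h import *
print(cv2.Rodrigues(get_state()['orientation'])[0])
im=cv2.imread('pics/t0_raw.png')
a=cv2.resize(im[40:270,0:260],None,fx=3,fy=3,interpolation=cv2.INTER_CUBIC);print(a.shape)
cv2.imwrite('pics/t0a.png',a[:600])
a=cv2.resize(im[30:250,250:512],None,fx=3,fy=3,interpolation=cv2.INTER_CUBIC)
cv2.imwrite('pics/t0b.png',a[:600])
```

```text
[[ 3.22919987e-01 -5.77835818e-04 -9.46426092e-01]
 [ 9.46425589e-01 -1.00089426e-03  3.22920427e-01]
 [-1.13386743e-03 -9.99999332e-01  2.23669843e-04]]
(690, 780, 3)
```

View pics/t0a.png

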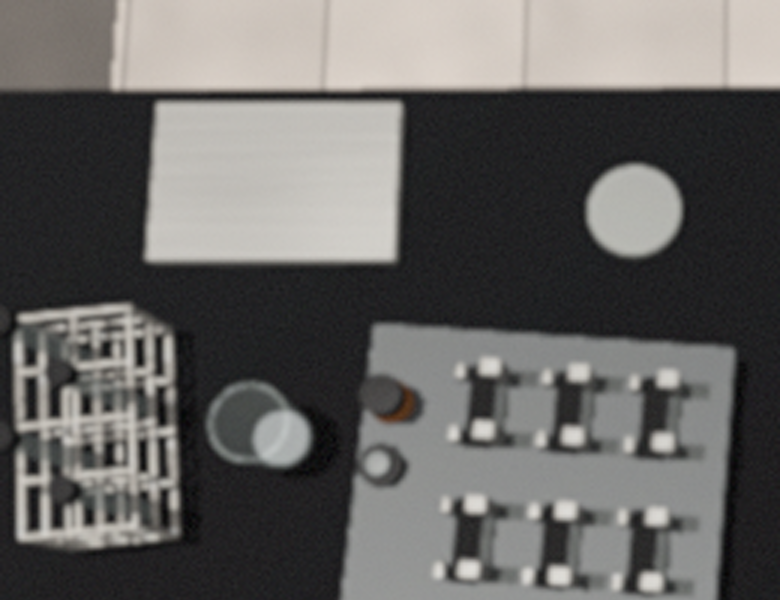

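View pics/t0b.png

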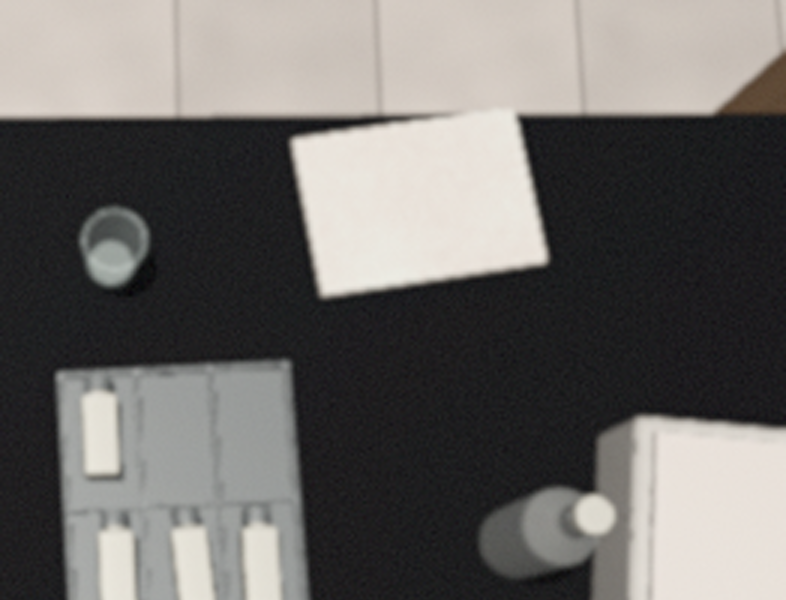

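```bash
cat >> h.py <<'E'
from scipy.optimize import least_squares
def fit(n,loc,pix,x0):
    def T(p,q):
        c,s=np.cos(p[2]),np.sin(p[2]); return np.array([p[0]+c*q[0]-s*q[1],p[1]+s*q[0]+c*q[1],q[2]])
    r=least_squares(lambda p:np.concatenate([w2px(n,T(p,q))-u for q,u in zip(loc,pix)]),x0,x_scale=[10,10,.01])
    return r.x,r.fun.reshape(-1,2),T
E
python3 - <<'E'
from h import *
L=[(134,169,50),(134,-169,50),(-134,169,50),(-134,-169,50)]
P=[(124,148),(245,155.7),(114,244),(238,252)]
p,r,T=fit("top",L,P,[500,100,0]);print("deck top",p,r.round(1).tolist())
for q in P: print(px2w("top",*q,50))
# tray corners rim z=11
P=[(269,153.5),(346.5,150.5),(274,247),(353.5,243.5)]
L=[(132,110,11),(132,-110,11),(-132,110,11),(-132,-110,11)]
p,r,T=fit("top",L,P,[500,-100,0]);print("tray top",p,r.round(1).tolist())
for q in P: print(px2w("top",*q,11))
im=cv2.imread('pics/s0_raw.png')
cv2.imwrite('pics/s0a.png',cv2.resize(im[185:305,220:370],None,fx=5,fy=5,interpolation=cv2.INTER_CUBIC))
cv2.imwrite('pics/s0b.png',cv2.resize(im[155:235,180:290],None,fx=7,fy=7,interpolation=cv2.INTER_CUBIC))
im=cv2.imread('pics/t0_raw.png')
cv2.imwrite('pics/t0c.png',cv2.resize(im[140:260,105:255],None,fx=5,fy=5,interpolation=cv2.INTER_CUBIC))
cv2.imwrite('pics/t0d.png',cv2.resize(im[145:255,260:360],None,fx=5.4,fy=5.4,interpolation=cv2.INTER_CUBIC))
E
```

```text
deck top [ 5.50553261e+02  1.77588862e+02 -6.54152258e-02] [[0.3, 0.0], [-0.1, -0.4], [-0.4, 0.1], [0.1, 0.2]]
[695.35137645 338.36452488  50.        ]
[ 6.72137900e+02 -4.65101911e-02  5.00000000e+01]
[428.27355033 354.04969353  50.        ]
[406.32500572  18.04368999  50.        ]
tray top [ 5.58707704e+02 -1.84564307e+02  4.26708730e-02] [[0.5, 0.6], [-0.3, 0.2], [0.1, -0.4], [-0.3, -0.4]]
[687.80570588 -67.4859746   11.        ]
[ 695.86247835 -289.66974673   11.        ]
[421.07079138 -80.04652246  11.        ]
[ 430.42656884 -300.98334013   11.        ]
```

View pics/t0c.png

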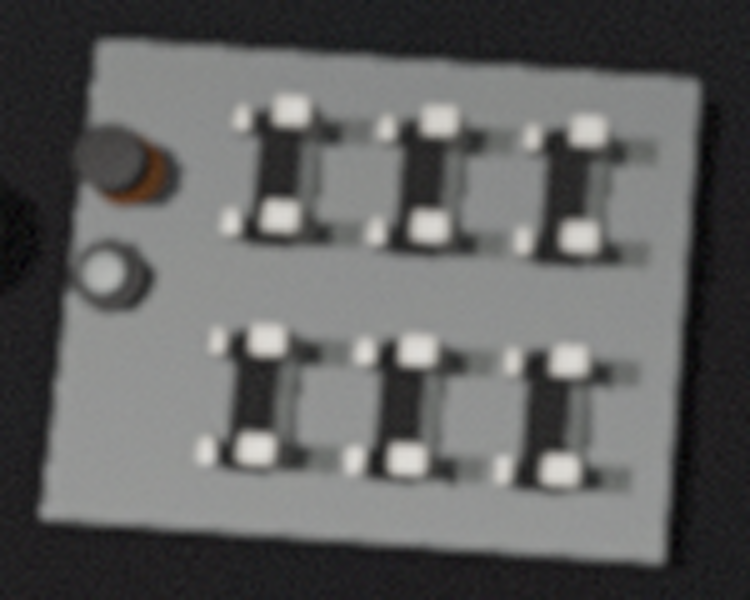

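View pics/t0d.png

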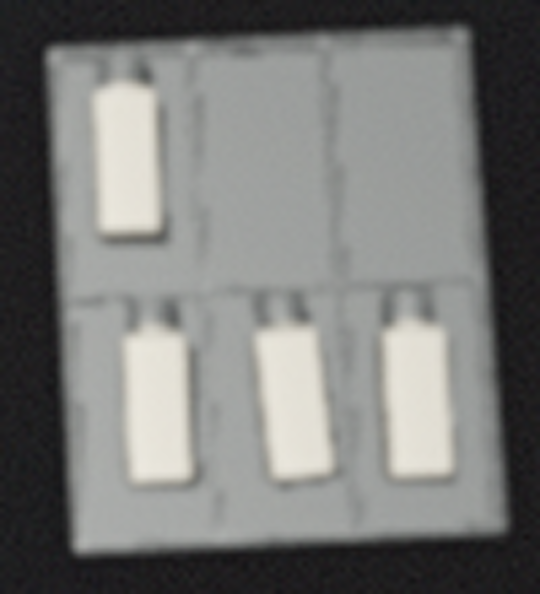

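View pics/s0a.png

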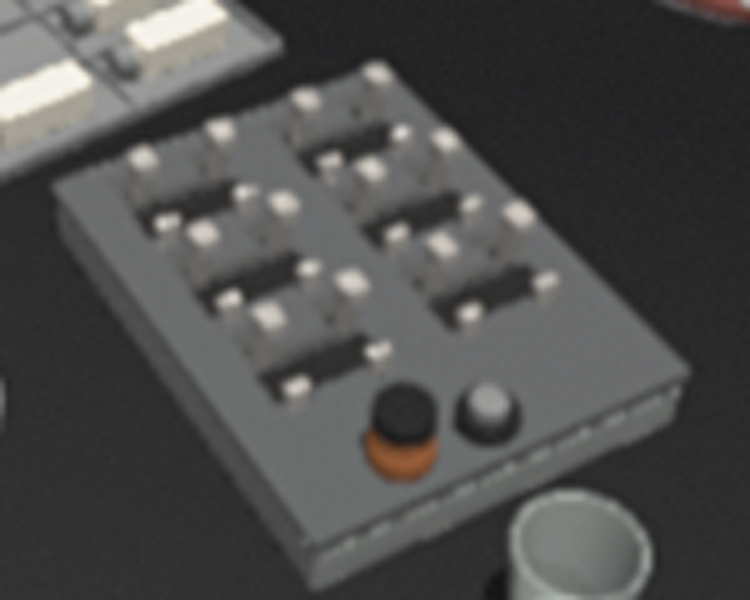

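View pics/s0b.png

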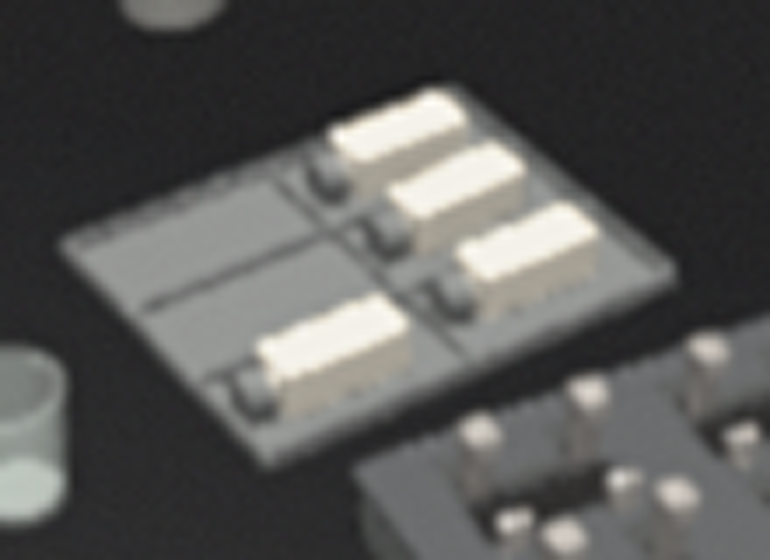

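Run:
```python
from h import *
posts=[(242,118),(230,221),(387,128),(376,233),(532,137),(523,242),(218,341),(205,452),(365,352),(355,461),(513,361),(503,471)]
hooks=[(292,111),(280,216),(440,121),(430,226),(589,131),(580,238),(267,341),(256,449),(418,351),(406,460),(569,360),(559,470)]
cen=[(62,80),(62,0),(62,-80),(-62,80),(-62,0),(-62,-80)]
g=cv2.imread('pics/t0_raw.png',0)
def cen_ref(q,r):
    u,v=q[0]/5+105,q[1]/5+140
    # white centroid local
    x0,y0=int(round(u-.4)),int(round(v-.4)); 
    w=np.clip(g[y0-r:y0+r+1,x0-r:x0+r+1].astype(float)-150,0,None); yy,xx=np.mgrid[y0-r:y0+r+1,x0-r:x0+r+1]
    return ((w*xx).sum()/w.sum(),(w*yy).sum()/w.sum())
for useh in(0,1,2):
    L=[];P=[]
    for i,c in enumerate(cen):
        for k,dx in enumerate((29,-29)):
            if useh!=1: L.append((c[0]+dx,c[1]+20,68));P.append(cen_ref(posts[2*i+k],3))
            if useh!=0: L.append((c[0]+dx,c[1]-14.5,96));P.append(cen_ref(hooks[2*i+k],4))
    p,r,T=fit("top",L,P,[550,170,-.06]); print(p,r.std(0),r.mean(0)); 
    print(np.round(r,1).tolist())
```

```text
[ 5.50259874e+02  1.58948340e+02 -7.04623291e-02] [0.0859766  0.19277991] [-0.00059294  0.00047115]
[[-0.1, -0.1], [-0.1, 0.0], [-0.1, -0.2], [-0.0, -0.0], [-0.1, -0.0], [-0.0, 0.3], [0.1, 0.2], [0.2, -0.5], [-0.1, 0.1], [0.0, -0.1], [0.0, 0.2], [0.1, 0.0]]
[ 5.50594456e+02  1.59467174e+02 -7.12872375e-02] [0.08286462 0.08393319] [2.45527805e-06 3.75844214e-04]
[[-0.1, 0.1], [-0.1, -0.0], [0.0, 0.1], [-0.0, -0.1], [0.1, 0.0], [-0.1, -0.1], [0.0, 0.1], [-0.1, -0.1], [0.1, 0.1], [0.1, -0.1], [-0.0, 0.1], [-0.1, -0.0]]
[ 5.50425004e+02  1.59214763e+02 -7.06201103e-02] [0.12708463 0.16177992] [-0.00147155 -0.00044488]
[[-0.2, -0.1], [0.0, 0.2], [-0.1, -0.0], [0.0, 0.1], [-0.2, -0.2], [0.1, 0.1], [-0.1, -0.1], [0.0, -0.0], [-0.2, -0.1], [0.2, 0.1], [-0.1, 0.2], [-0.0, -0.1], [-0.0, 0.2], [0.1, 0.2], [0.1, -0.5], [0.0, -0.0], [-0.2, 0.1], [0.2, 0.1], [-0.1, -0.2], [0.2, -0.0], [-0.1, 0.1], [0.1, 0.1], [0.0, -0.1], [0.0, 0.0]]
```

```bash
cat >> h.py <<'E'
def body(im,n,z,box,thr):
    g=cv2.cvtColor(im,cv2.COLOR_BGR2GRAY); s=6
    x0,y0,x1,y1=box; a=cv2.resize(g[y0:y1,x0:x1],None,fx=s,fy=s,interpolation=cv2.INTER_CUBIC)
    m=(a>thr).astype(np.uint8); cs,_=cv2.findContours(m,cv2.RETR_EXTERNAL,cv2.CHAIN_APPROX_NONE); out=[]
    for c in cs:
        if cv2.contourArea(c)<15*25*s*s*.4: continue
        c=(c.reshape(-1,2)+.5)/s-.5+[x0,y0]
        w=np.array([px2w(n,u,v,z)[:2] for u,v in c]).astype(np.float32)
        (cx,cy),(a1,b1),an=cv2.minAreaRect(w); bx=cv2.boxPoints(((cx,cy),(a1,b1),an))
        e=[bx[1]-bx[0],bx[2]-bx[1]]; e=max(e,key=np.linalg.norm); yaw=np.degrees(np.arctan2(e[1],e[0])); yaw=(yaw+90)%180-90
        out.append((round(cx,1),round(cy,1),round(max(a1,b1),1),round(min(a1,b1),1),round(yaw,1)))
    return sorted(out)
E
python3 - <<'E'
from h import *
im=cv2.imread('pics/t0_raw.png')
for t in(170,180,200): print("top",t,body(im,"top",36,(262,150,358,250),t))
im=cv2.imread('pics/s0_raw.png')
print(im[165:175,240:250].mean((0,1)))
for t in(195,205,215): print("scene",t,body(im,"scene",36,(185,158,280,225),t))
# scene check of grid: predicted post tops / hooks
p=[550.4,159.2,-.0706]
im2=cv2.resize(im[185:305,220:370],None,fx=5,fy=5,interpolation=cv2.INTER_CUBIC)
c,s=np.cos(p[2]),np.sin(p[2])
def T(q): return [p[0]+c*q[0]-s*q[1],p[1]+s*q[0]+c*q[1],q[2]]
for cx in(62,-62):
  for cy in(80,0,-80):
    print(T((cx,cy,66)))
    for dx in(29,-29):
      for pts,z in(([(-7,16),(7,16),(7,24),(-7,24)],68),([(-7,-5),(7,-5),(7,-24),(-7,-24)],96)):
        a=np.array([(w2px("scene",T((cx+dx+u,cy+v,z)))-[220,185]+.5)*5-.5 for u,v in pts]).astype(np.int32)
        cv2.polylines(im2,[a],True,(0,0,255),1)
for q,z in(((134,0),50),):
    pass
cv2.imwrite('pics/ov.png',im2)
E
```

```text
top 170 [(497.6, -118.8, 84.6, 35.5, np.float32(0.9)), (499.6, -189.1, 83.7, 34.5, np.float32(5.4)), (500.4, -252.8, 83.4, 34.4, np.float32(2.6)), (624.7, -105.0, 80.6, 35.6, np.float32(0.8))]Traceback (most recent call last):
  File "<stdin>", line 3, in <module>
  File "h.py", line 28, in body
    w=np.array([px2w(n,u,v,z)[:2] for u,v in c]).astype(np.float32)
                ~~~~^^^^^^^^^
  File "h.py", line 8, in px2w
    K,R,t=cam(n); o=-R.T@t; d=R.T@np.linalg.inv(K)@np.array([u,v,1.]); return o+d*(z-o[2])/d[2]
          ~~~^^^
  File "h.py", line 4, in cam
    c=calibration(n); f=192/np.tan(np.radians(c["fovy"])/2)
ValueError: time passes only in moves, steps and waits
```

```bash
sed -i 's/^def cam(n):/_C={}\ndef cam(n):\n    if n not in _C: _C[n]=_cam(n)\n    return _C[n]\ndef _cam(n):/' h.py
python3 - <<'E'
from h import *
im=cv2.imread('pics/t0_raw.png')
for t in(190,205): print("top",t,body(im,"top",36,(262,150,358,250),t))
im=cv2.imread('pics/s0_raw.png')
for t in(200,): print("scene",t,body(im,"scene",36,(185,158,280,225),t))
p=[550.4,159.2,-.0706]
im2=cv2.resize(im[185:305,220:370],None,fx=5,fy=5,interpolation=cv2.INTER_CUBIC)
c,s=np.cos(p[2]),np.sin(p[2])
def T(q): return [p[0]+c*q[0]-s*q[1],p[1]+s*q[0]+c*q[1],q[2]]
for cx in(62,-62):
  for cy in(80,0,-80):
    print(np.round(T((cx,cy,66)),1))
    for dx in(29,-29):
      for pts,z in(([(-7,16),(7,16),(7,24),(-7,24)],68),([(-7,-5),(7,-5),(7,-24),(-7,-24)],96)):
        a=np.array([(w2px("scene",T((cx+dx+u,cy+v,z)))-[220,185]+.5)*5-.5 for u,v in pts]).astype(np.int32)
        cv2.polylines(im2,[a],True,(0,0,255),1)
cv2.imwrite('pics/ov.png',im2)
E
```

```text
top 190 [(496.7, -119.4, 79.9, 31.3, np.float32(1.8)), (497.5, -189.5, 76.8, 31.0, np.float32(5.7)), (499.5, -252.5, 78.7, 31.2, np.float32(2.3)), (624.5, -105.4, 77.4, 31.1, np.float32(1.8))]
top 205 [(496.2, -119.4, 76.3, 28.6, np.float32(1.8)), (496.9, -189.5, 73.1, 28.1, np.float32(5.8)), (498.7, -252.3, 75.4, 28.0, np.float32(2.0)), (624.2, -105.3, 75.0, 28.7, np.float32(1.2))]
scene 200 []
[617.9 234.6  66. ]
[612.2 154.8  66. ]
[606.6  75.   66. ]
[494.2 243.4  66. ]
[488.6 163.6  66. ]
[482.9  83.8  66. ]
```

View pics/ov.png

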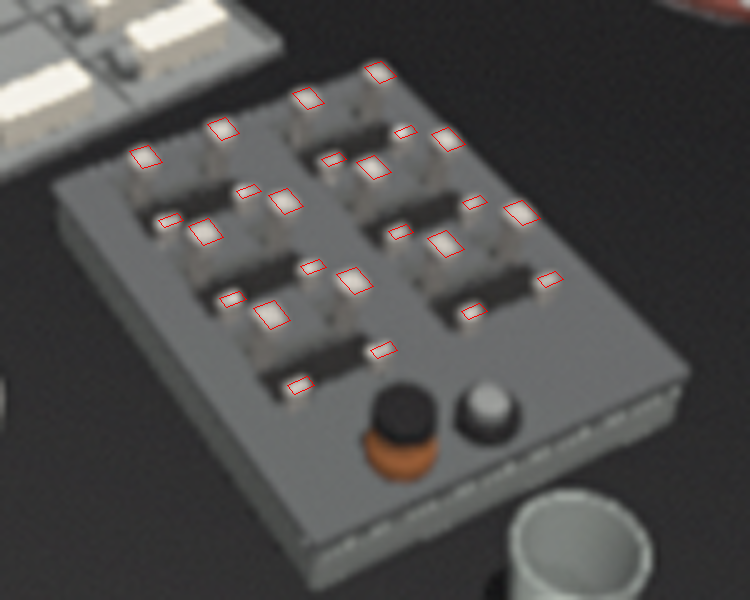

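```bash
cat >> h.py <<'E'
def tri(pt,ps):
    A=[];b=[]
    for n,(u,v) in(("top",pt),("scene",ps)):
        K,R,t=cam(n);o=-R.T@t;d=R.T@np.linalg.inv(K)@np.array([u,v,1.]);d/=np.linalg.norm(d);M=np.eye(3)-np.outer(d,d);A.append(M);b.append(M@o)
    return np.linalg.lstsq(np.vstack(A),np.concatenate(b),rcond=None)[0]
E
python3 - <<'E'
from h import *
print("jar lid",px2w("top",127.2,171.9,95),px2w("scene",300.6,266.6,95),tri((127.2,171.9),(300.6,266.6)))
print("btn",tri((125.6,194.3),(317.8,265.2)))
print("beaker top", px2w("top",125/1.5,272/1.5,85), px2w("scene",503/1.5,442/1.5,85))
im=cv2.imread('pics/s0_raw.png')
for (a,b),q in {"bot bodies top corners":0}.items() if 0 else []: pass
# project bottle top rect predicted into scene
im2=cv2.resize(im[155:235,180:290],None,fx=7,fy=7,interpolation=cv2.INTER_CUBIC)
for x,y,w in((496.5,-119.4,1.8),(497,-189.5,5.7),(499,-252.4,2.2),(624.4,-105.4,1.5)):
    c,s=np.cos(np.radians(w)),np.sin(np.radians(w))
    a=np.array([(w2px("scene",(x+c*u-s*v,y+s*u+c*v,36))-[180,155]+.5)*7-.5 for u,v in((38,16),(38,-16),(-38,-16),(-38,16))]).astype(np.int32)
    cv2.polylines(im2,[a],True,(0,0,255),1)
cv2.imwrite('pics/ov2.png',im2)
E
```

```text
jar lid [617.95202505 313.06373982  95.        ] [624.78189064 317.59325299  95.        ] [620.10522989 314.21202315  88.67582248]
btn [562.21100715 322.75128811  67.03255057]
beaker top [594.51030938 433.24618007  85.        ] [601.48525791 436.39864836  85.        ]
```

View pics/ov2.png

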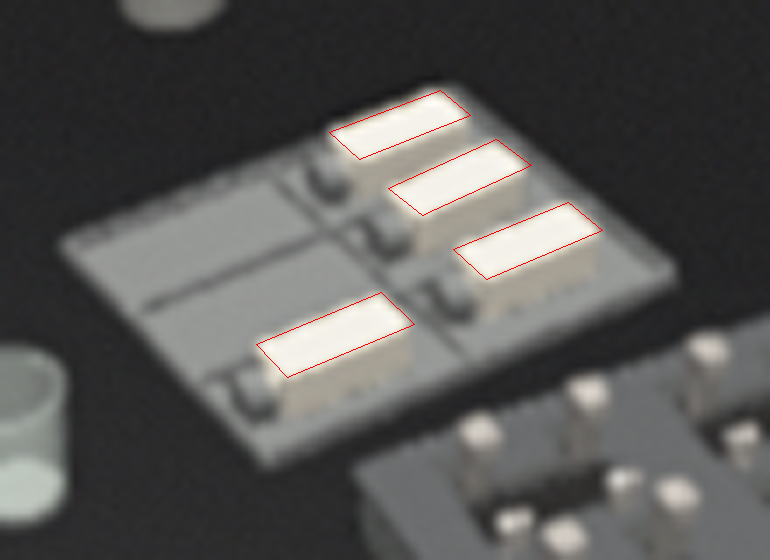

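```bash
python3 -m inch '[75,0.03,-0.018,0,2, 75,0.06,-0.036,0,4, 75,0.095,-0.057,0,6, 75,0.13,-0.078,0,8, 75,0.165,-0.098,0,10, 75,0.2,-0.119,0,12, 75,0.235,-0.14,0,14, 75,0.27,-0.16,0,15]' 60
```

```text
time: 0.77
ee_pos: [465.0, 406.1, 230.3]
orientation: [-1.24, -1.16, 1.162]
ft_force: [-0.1, 1.0, 0.2]
grip_width: 60.2
```

```bash
python3 -m inch '[75,0.03,-0.018,-0.01,0, 75,0.06,-0.036,-0.03,0, 75,0.095,-0.057,-0.05,0, 75,0.13,-0.078,-0.07,0, 75,0.154,-0.092,-0.09,0, 75,0.154,-0.092,-0.09,0, 75,0.154,-0.092,-0.09,0, 75,0.154,-0.092,-0.09,0]'
python3 - <<'E'
from h import *
s=get_state();print(s['ee_pos'],cv2.Rodrigues(s['orientation'])[0][:,0],s['joints'])
snap("scene","s1",(250,120,400,240),5);snap("top","t1",(80,110,260,240),4.4)
E
```

```text
time: 1.43
ee_pos: [618.5, 314.2, 140.1]
orientation: [-1.239, -1.159, 1.163]
ft_force: [-0.1, 0.1, 1.3]
grip_width: 60.2
[618.47070307 314.21343958 140.13564093] [ 0.06526146  0.99786713 -0.00146372] [ 2.82495559e-01  3.98052413e-01  2.70474651e-01  1.44531439e+00
 -7.97120303e-04  3.47805582e-01]
```

View pics/s1.png

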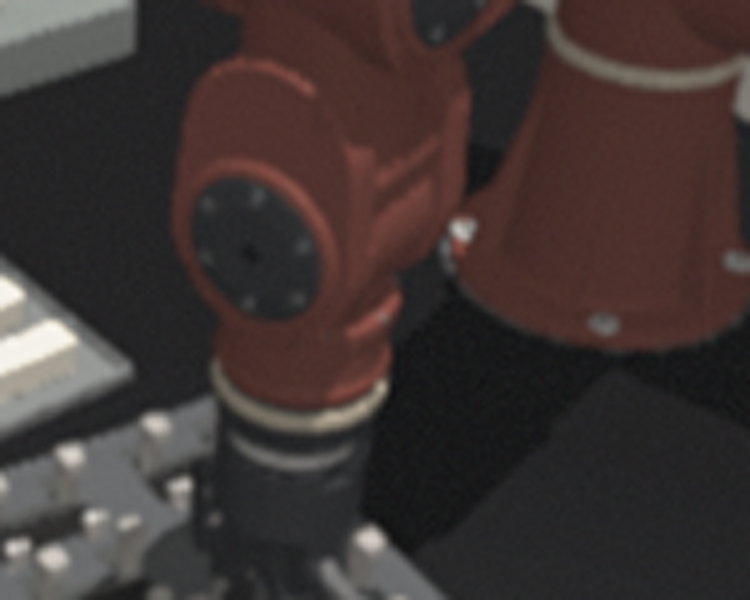

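View pics/t1.png

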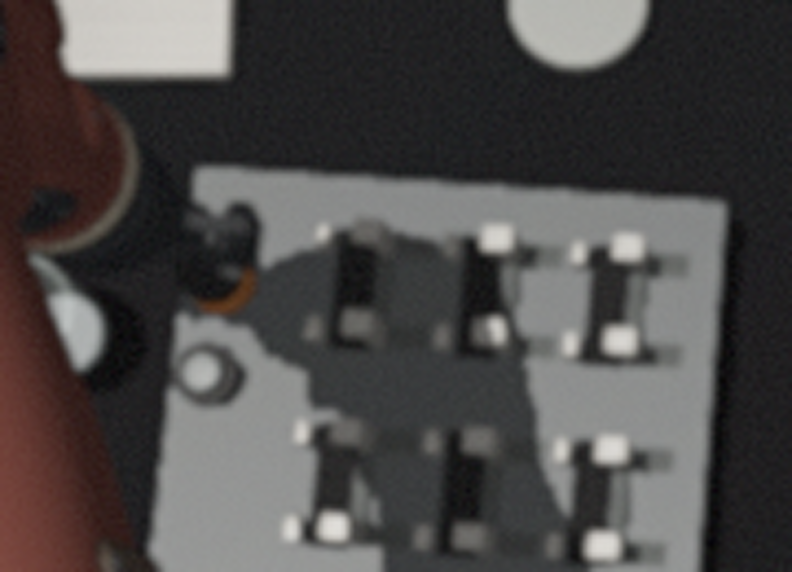

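```bash
python3 -m inch '[75,0,0,-0.025,0, 75,0,0,-0.05,0, 75,0,0,-0.07,0, 75,0,0,-0.08,0, 75,0,0,-0.08,0, 130,0,0,-0.08,0, 160,0,0,-0.08,0, 160,0,0,-0.08,0]' 50
python3 -m inch '[200,0,0,0,0, 200,0,0,0,0, 200,0,0,0,0, 200,0,0,0,0, 200,0,0,0,0, 200,0,0,0,0, 200,0,0,0,0, 200,0,0,0,0]' 50
```

```text
time: 2.2
ee_pos: [619.7, 315.8, 64.1]
orientation: [-1.241, -1.165, 1.16]
ft_force: [-0.5, 0.6, 4.7]
grip_width: 37.3
time: 2.87
ee_pos: [619.7, 315.7, 64.2]
orientation: [-1.241, -1.165, 1.16]
ft_force: [0.3, -0.8, -0.5]
grip_width: 37.3
```

```bash
python3 -m inch '[200,0,0,0.01,0, 200,0,0,0.03,0, 200,0,0,0.06,0, 200,0,0,0.09,0, 200,0,0,0.11,0, 200,0,0,0.11,0, 200,0,0,0.11,0, 200,0,0,0.11,0]' 50
python3 - <<'E'
from h import *
s=get_state();print(s['ee_pos'],cv2.Rodrigues(s['orientation'])[0])
snap("scene","s2",(230,150,380,270),5);snap("top","t2",(80,110,260,240),4.4)
E
```

```text
time: 3.53
ee_pos: [619.4, 315.6, 173.4]
orientation: [-1.241, -1.164, 1.161]
ft_force: [-0.5, -0.3, -1.8]
grip_width: 37.2
[619.35865306 315.64791357 173.39464459] [[ 6.35700725e-02  2.71850237e-03 -9.97973675e-01]
 [ 9.97977373e-01 -7.54080762e-05  6.35701026e-02]
 [ 9.75601997e-05 -9.99996302e-01 -2.71779755e-03]]
```

View pics/s2.png

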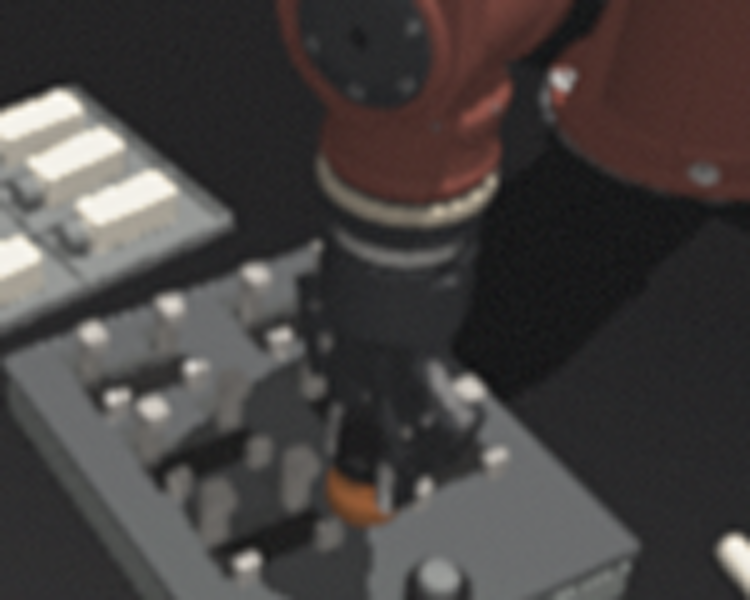

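View pics/t2.png

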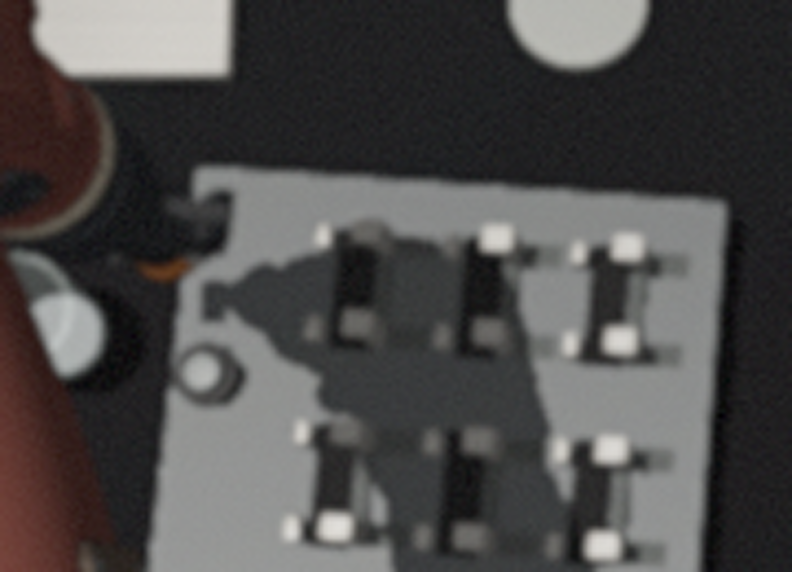

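```bash
python3 -m inch '[200,0,-0.03,0.01,0, 200,0,-0.065,0.01,1, 200,0,-0.1,0.01,2, 200,0,-0.14,0.01,3, 200,0,-0.18,0.01,4, 200,0,-0.22,0.01,5, 200,0,-0.26,0.01,6, 200,0,-0.3,0.01,6]' 50
python3 -m inch '[200,0,-0.03,0,0, 200,0.002,-0.065,0,0, 200,0.004,-0.1,0,0, 200,0.006,-0.14,0,0, 200,0.007,-0.18,0,0, 200,0.007,-0.22,-0.01,0, 200,0.007,-0.25,-0.02,0, 200,0.007,-0.265,-0.03,0]' 50
```

```text
time: 4.3
ee_pos: [617.9, 13.8, 181.1]
orientation: [-1.188, -1.24, 1.241]
ft_force: [1.7, -0.2, -0.5]
grip_width: 37.2
time: 4.97
ee_pos: [623.7, -254.9, 149.1]
orientation: [-1.189, -1.237, 1.239]
ft_force: [0.7, 0.4, -1.4]
grip_width: 37.2
```

```bash
python3 -m inch '[200,0.002,0.001,-0.03,0, 200,0.003,0.001,-0.06,0, 200,0.003,0.001,-0.09,0, 200,0.003,0.001,-0.11,0, 200,0.003,0.001,-0.12,0, 200,0.003,0.001,-0.126,0, 200,0.003,0.001,-0.129,0, 200,0.003,0.001,-0.129,0]' 50
python3 -m inch '[200,0,0,-0.001,0, 200,0,0,-0.001,0, 120,0,0,-0.001,0, 80,0,0,-0.001,0, 80,0,0,-0.001,0, 80,0,0,0.02,0, 80,0,0,0.05,0, 80,0,0,0.08,0]' 50
```

```text
time: 5.63
ee_pos: [627.0, -253.9, 20.5]
orientation: [-1.189, -1.237, 1.239]
ft_force: [-0.4, -0.1, -1.0]
grip_width: 37.3
time: 6.3
ee_pos: [626.3, -253.4, 100.7]
orientation: [-1.187, -1.236, 1.239]
ft_force: [0.9, -0.8, 0.1]
grip_width: 58.7
```

```bash
python3 -m inch '[100,0,0.02,0.03,0, 100,0,0.06,0.03,0, 100,-0.002,0.1,0.02,0, 100,-0.002,0.13,0.01,0, 100,-0.002,0.148,0,0, 100,-0.002,0.148,0,0, 100,-0.002,0.148,0,0, 100,-0.002,0.148,0,0]' 60
python3 - <<'E'
from h import *
s=get_state();R=cv2.Rodrigues(s['orientation'])[0];print(s['ee_pos'],np.degrees(np.arctan2(R[1,0],R[0,0])))
snap("scene","s3",(160,140,310,260),5);im=snap("top","t3",(230,100,380,260),4)
E
```

```text
time: 6.97
ee_pos: [624.6, -106.2, 101.4]
orientation: [-1.188, -1.236, 1.239]
ft_force: [0.1, 0.0, 0.3]
grip_width: 51.9
[ 624.64254453 -106.17969826  101.37223432] 92.24877348456083
```

View pics/s3.png

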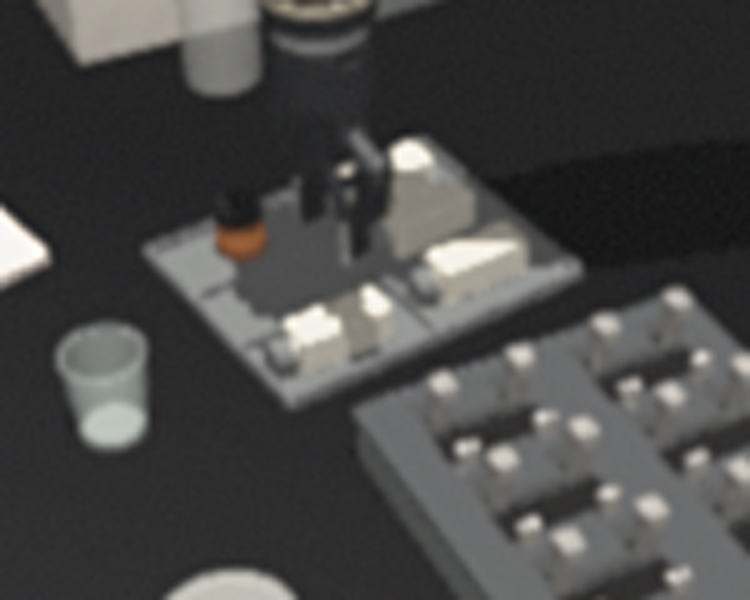

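View pics/t3.png

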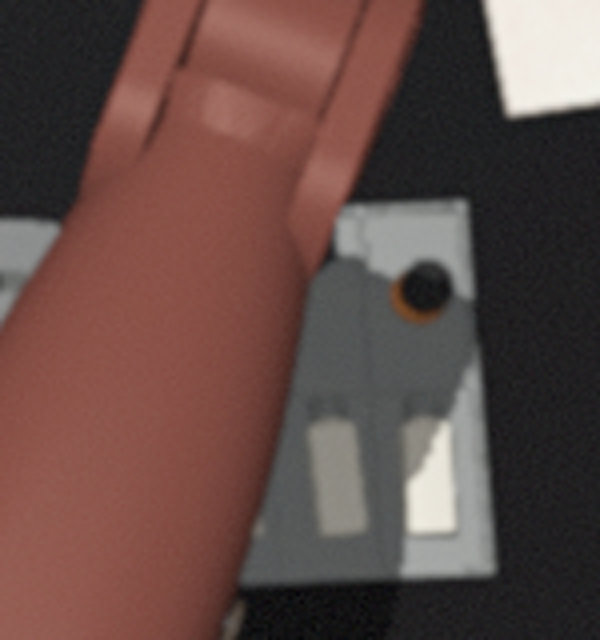

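```bash
python3 -m inch '[100,0,0.001,-0.03,-0.7, 100,0,0.001,-0.06,-0.7, 100,0,0.001,-0.08,-0.7, 100,0,0.001,-0.09,-0.7, 100,0,0.001,-0.091,-0.7, 130,0,0.001,-0.091,-0.7, 200,0,0.001,-0.091,-0.7, 200,0,0.001,-0.091,-0.7]' 60
python3 -m inch '[200,0,0,0,0, 200,0,0,0,0, 200,0,0,0.01,0, 200,0,0,0.03,0, 200,0,0,0.06,0, 200,0,0,0.1,0, 200,0,0,0.14,0, 200,0,0,0.17,0]' 60
```

```text
time: 7.73
ee_pos: [626.1, -106.5, 12.7]
orientation: [-1.198, -1.228, 1.229]
ft_force: [-0.2, 1.6, -1.6]
grip_width: 30.9
time: 8.4
ee_pos: [626.5, -106.6, 187.3]
orientation: [-1.201, -1.23, 1.228]
ft_force: [0.4, -0.6, -0.4]
grip_width: 30.5
```

```bash
python3 -m inch '[200,-0.002,0.03,0,-1, 200,-0.004,0.06,0,-2, 200,-0.008,0.1,0,-3.5, 200,-0.012,0.14,-0.02,-5, 200,-0.015,0.175,-0.04,-5.6, 200,-0.017,0.198,-0.052,-5.6, 200,-0.017,0.198,-0.052,-5.6, 200,-0.017,0.198,-0.052,-5.6]' 60
python3 - <<'E'
from h import *
s=get_state();R=cv2.Rodrigues(s['orientation'])[0];print(s['ee_pos'],np.degrees(np.arctan2(R[1,0],R[0,0])))
snap("scene","s4",(190,140,340,260),5)
E
```

```text
time: 9.07
ee_pos: [608.7, 92.8, 135.2]
orientation: [-1.245, -1.159, 1.159]
ft_force: [0.3, -0.9, -1.1]
grip_width: 30.8
[608.70448411  92.78319566 135.22895083] 86.03493790145205
```

View pics/s4.png

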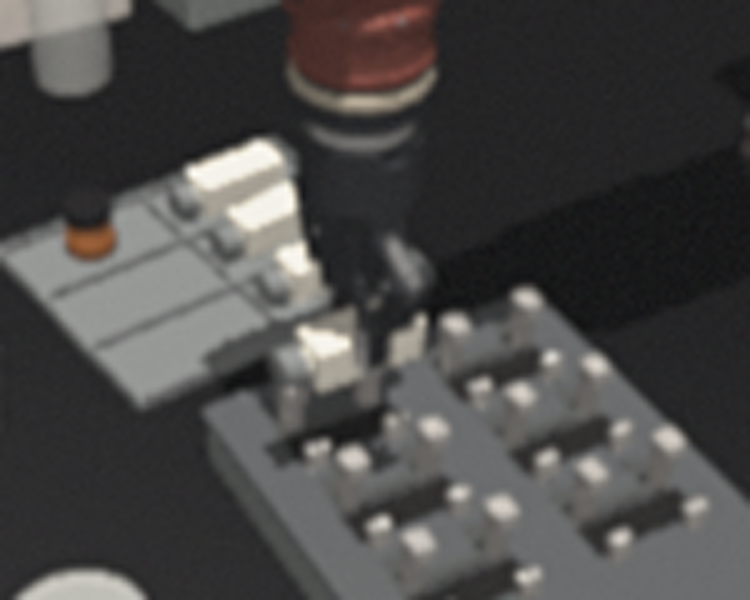

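```bash
python3 -m inch '[200,0,0,-0.015,0, 200,0,0,-0.03,0, 200,0,0,-0.042,0, 200,0,0,-0.048,0, 200,0,0,-0.05,0, 200,0,0,-0.05,0, 200,0,0,-0.05,0, 200,0,0,-0.05,0]' 60
python3 -m inch '[200,0,-0.004,0,0, 200,0,-0.008,0,0, 200,-0.001,-0.012,0,0, 200,-0.001,-0.016,0,0, 200,-0.001,-0.02,0,0, 200,-0.001,-0.021,0,0, 200,-0.001,-0.021,0,0, 200,-0.001,-0.021,0,0]' 60
```

```text
time: 9.78
ee_pos: [610.2, 91.4, 87.2]
orientation: [-1.248, -1.159, 1.156]
ft_force: [-0.8, 0.7, -1.2]
grip_width: 30.6
time: 10.45
ee_pos: [609.2, 70.5, 87.3]
orientation: [-1.247, -1.16, 1.156]
ft_force: [-0.6, 5.1, 1.6]
grip_width: 30.6
```

```bash
python3 -m inch '[200,0,0,-0.004,0, 200,0,0,-0.008,0, 200,0,0,-0.012,0, 200,0,0,-0.016,0, 200,0,0,-0.02,0, 200,0,0,-0.023,0, 200,0,0,-0.025,0, 200,0,0,-0.026,0]' 60
```

```text
time: 11.12
ee_pos: [609.0, 70.6, 60.9]
orientation: [-1.247, -1.159, 1.156]
ft_force: [0.4, 2.4, 0.3]
grip_width: 30.7
```

```bash
python3 -m inch '[200,0,0,-0.001,0, 200,0,0,-0.002,0, 200,0,0,-0.003,0, 200,0,0,-0.003,0, 200,0,0,-0.003,0, 200,0,0,-0.003,0, 200,0,0,-0.003,0, 200,0,0,-0.003,0]' 60
python3 - <<'E'
from h import *
snap("scene","s5",(190,140,340,260),5)
E
```

```text
time: 11.78
ee_pos: [609.2, 70.6, 58.6]
orientation: [-1.248, -1.16, 1.156]
ft_force: [-0.7, 4.2, 4.7]
grip_width: 30.8
```

View pics/s5.png

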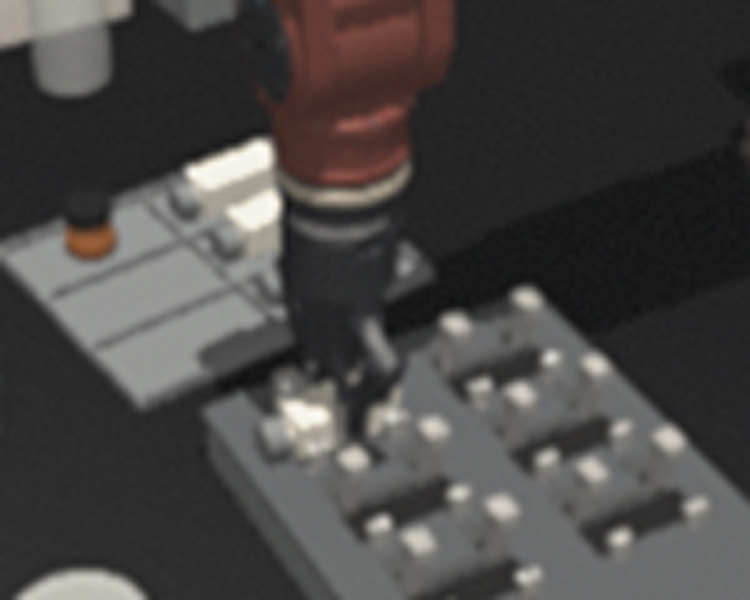

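```bash
python3 -m inch '[150,0,0.001,0,0, 110,0,0.002,0,0, 105,0,0.002,0,0, 105,0,0.003,0,0, 105,0,0.003,0,0, 105,0,0.003,0.01,0, 105,0,0.003,0.03,0, 105,0,0.003,0.06,0]' 60
python3 -m inch '[105,0,-0.01,0.03,0, 105,-0.005,-0.04,0.06,0, 105,-0.01,-0.08,0.06,0, 105,-0.015,-0.12,0.06,0, 105,-0.02,-0.16,0.06,0, 105,-0.02,-0.2,0.06,0, 105,-0.02,-0.24,0.06,0, 105,-0.02,-0.27,0.06,0]' 60
python3 - <<'E'
from h import *
snap("scene","s6",(190,140,340,260),5)
snap("top","t6",(105,140,255,260),5)
E
```

```text
time: 12.5
ee_pos: [607.3, 73.5, 117.2]
orientation: [-1.244, -1.156, 1.158]
ft_force: [-0.2, 0.1, -0.4]
grip_width: 50.3
time: 13.17
ee_pos: [586.9, -199.7, 178.2]
orientation: [-1.246, -1.155, 1.157]
ft_force: [0.2, -1.1, -0.4]
grip_width: 50.1
```

View pics/s6.png

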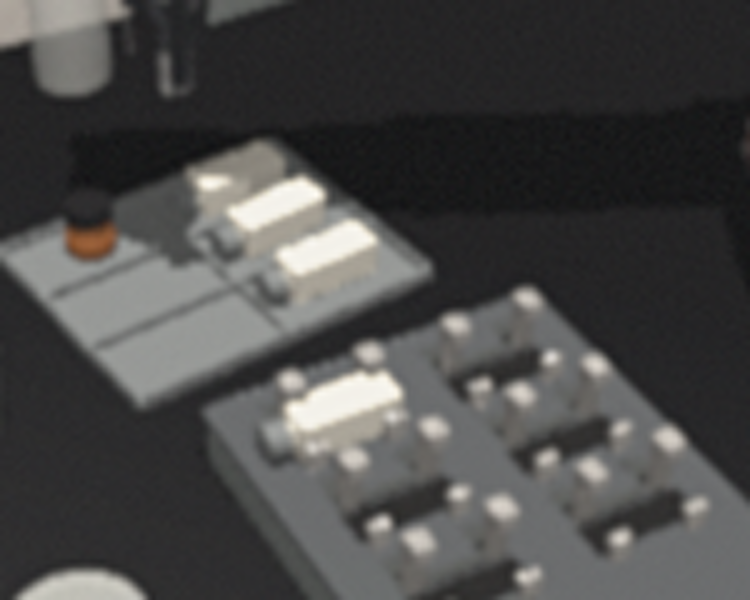

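View pics/t6.png

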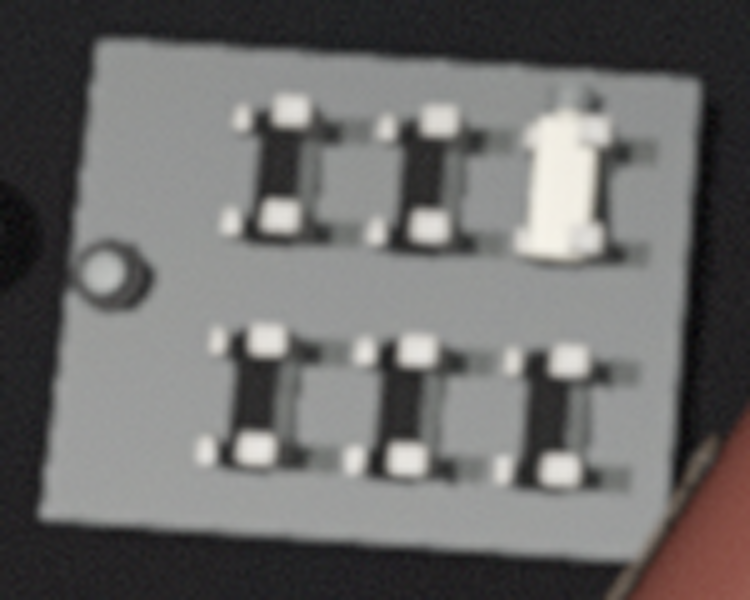

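```bash
python3 -m inch '[105,-0.022,-0.013,-0.01,2, 105,-0.044,-0.026,-0.03,4, 105,-0.066,-0.04,-0.05,6, 105,-0.088,-0.053,-0.07,6, 105,-0.088,-0.053,-0.09,6, 105,-0.088,-0.053,-0.1,6, 105,-0.088,-0.053,-0.1,6, 105,-0.088,-0.053,-0.1,6]' 60
python3 - <<'E'
from h import *
s=get_state();R=cv2.Rodrigues(s['orientation'])[0];print(s['ee_pos'],np.degrees(np.arctan2(R[1,0],R[0,0])))
snap("scene","s7",(160,120,310,240),5);snap("top","t7",(230,120,380,260),4)
E
```

```text
time: 13.93
ee_pos: [499.3, -253.8, 78.3]
orientation: [-1.199, -1.23, 1.233]
ft_force: [-0.0, 0.6, 0.3]
grip_width: 50.3
[ 499.31371672 -253.79321518   78.34559566] 91.69340749820707
```

View pics/s7.png

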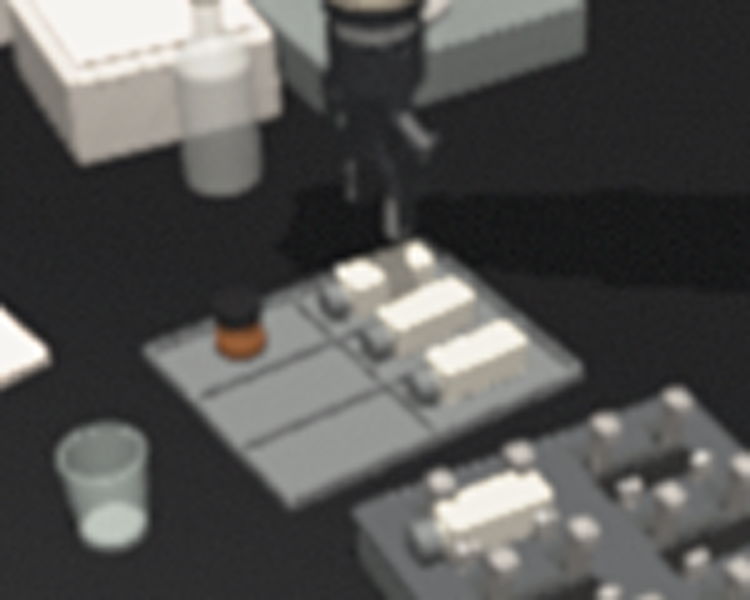

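View pics/t7.png

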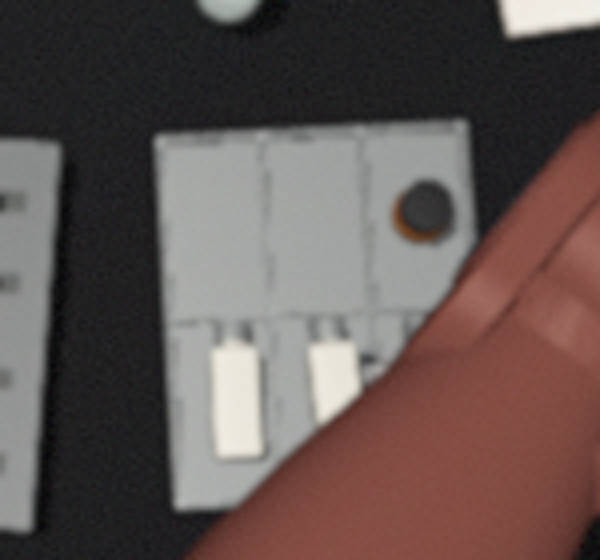

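```bash
python3 -m inch '[105,0,0.001,-0.025,0.5, 105,0,0.001,-0.05,0.5, 105,0,0.001,-0.062,0.5, 105,0,0.001,-0.068,0.5, 105,0,0.001,-0.068,0.5, 130,0,0.001,-0.068,0.5, 200,0,0.001,-0.068,0.5, 200,0,0.001,-0.068,0.5]' 60
python3 -m inch '[200,0,0,0,0, 200,0,0,0,0, 200,0,0,0.01,0, 200,0,0,0.03,0, 200,0,0,0.06,0, 200,0,0,0.1,0, 200,0,0,0.14,0, 200,0,0,0.17,0]' 60
```

```text
time: 14.7
ee_pos: [501.1, -254.2, 13.2]
orientation: [-1.199, -1.238, 1.24]
ft_force: [1.2, -1.4, 6.6]
grip_width: 30.8
time: 15.37
ee_pos: [501.4, -254.4, 187.5]
orientation: [-1.203, -1.239, 1.241]
ft_force: [0.3, -0.2, -0.4]
grip_width: 30.7
```

```bash
python3 -m inch '[200,0,0.03,0,0, 200,-0.002,0.06,0,-1, 200,-0.004,0.1,0,-2, 200,-0.006,0.14,0,-3, 200,-0.008,0.18,0,-4, 200,-0.01,0.22,0,-5, 200,-0.012,0.26,0,-6, 200,-0.014,0.29,0,-6]' 60
python3 -m inch '[200,0,0.025,0,0, 200,0,0.05,-0.01,0, 200,0,0.065,-0.025,0, 200,0,0.065,-0.04,0, 200,0,0.065,-0.05,0, 200,0,0.065,-0.052,0, 200,0,0.065,-0.052,0, 200,0,0.065,-0.052,0]' 60
python3 - <<'E'
from h import *
s=get_state();R=cv2.Rodrigues(s['orientation'])[0];print(s['ee_pos'],np.degrees(np.arctan2(R[1,0],R[0,0])))
snap("scene","s8",(190,120,340,240),5)
E
```

```text
time: 16.03
ee_pos: [486.7, 38.3, 188.5]
orientation: [-1.252, -1.162, 1.163]
ft_force: [0.5, 0.8, -0.7]
grip_width: 31.0
time: 16.7
ee_pos: [487.0, 102.8, 137.3]
orientation: [-1.253, -1.161, 1.162]
ft_force: [-0.1, 0.3, -1.1]
grip_width: 30.6
[487.01053345 102.79161076 137.34726305] 86.1512597061383
```

View pics/s8.png

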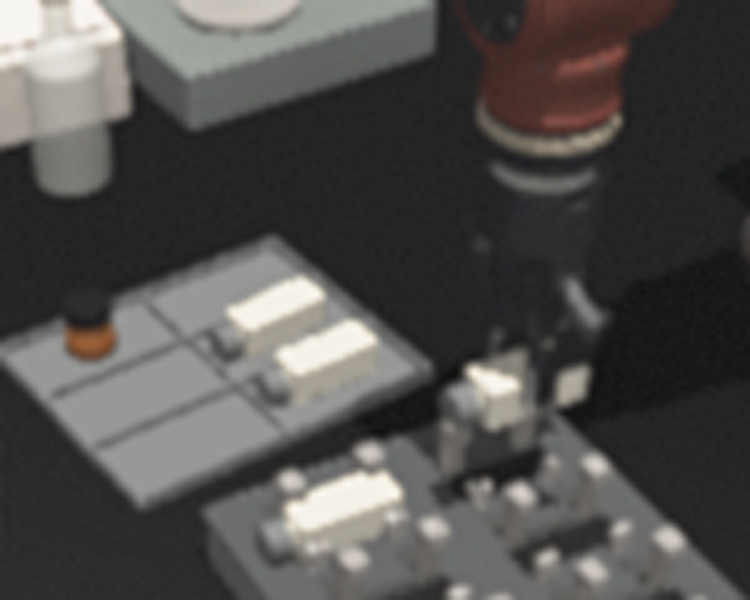

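```bash
python3 -m inch '[200,0,-0.001,-0.015,0, 200,0,-0.001,-0.03,0, 200,0,-0.001,-0.042,0, 200,0,-0.001,-0.048,0, 200,0,-0.001,-0.051,0, 200,0,-0.001,-0.051,0, 200,0,-0.001,-0.051,0, 200,0,-0.001,-0.051,0]' 60
python3 -m inch '[200,0,-0.004,0,0, 200,0,-0.008,0,0, 200,-0.001,-0.012,0,0, 200,-0.001,-0.016,0,0, 200,-0.001,-0.02,0,0, 200,-0.001,-0.021,0,0, 200,-0.001,-0.021,0,0, 200,-0.001,-0.021,0,0]' 60
```

```text
time: 17.42
ee_pos: [487.7, 101.7, 87.4]
orientation: [-1.254, -1.163, 1.161]
ft_force: [-0.1, -0.4, -1.4]
grip_width: 30.6
time: 18.08
ee_pos: [486.7, 80.8, 87.5]
orientation: [-1.254, -1.163, 1.161]
ft_force: [-0.4, 4.9, 0.8]
grip_width: 30.7
```

```bash
python3 -m inch '[200,0,-0.0015,0,0, 200,0,-0.0015,-0.006,0, 200,0,-0.0015,-0.011,0, 200,0,-0.0015,-0.016,0, 200,0,-0.0015,-0.02,0, 200,0,-0.0015,-0.023,0, 200,0,-0.0015,-0.025,0, 200,0,-0.0015,-0.026,0]' 60
```

```text
time: 18.75
ee_pos: [486.4, 79.4, 60.7]
orientation: [-1.253, -1.162, 1.161]
ft_force: [0.6, 3.0, 0.7]
grip_width: 30.9
```

```bash
python3 -m inch '[200,0,0,-0.001,0, 200,0,0,-0.002,0, 200,0,0,-0.003,0, 200,0,0,-0.003,0, 200,0,0,-0.003,0, 200,0,0,-0.003,0, 200,0,0,-0.003,0, 200,0,0,-0.003,0]' 60
```

```text
time: 19.42
ee_pos: [486.5, 79.4, 59.2]
orientation: [-1.254, -1.162, 1.161]
ft_force: [-6.7, 4.8, 14.2]
grip_width: 30.9
```

```bash
python3 -m inch '[150,0,0.001,0,0, 110,0,0.002,0,0, 105,0,0.002,0,0, 105,0,0.003,0,0, 105,0,0.003,0,0, 105,0,0.003,0.01,0, 105,0,0.003,0.03,0, 105,0,0.003,0.06,0]' 60
python3 -m inch '[105,0,-0.01,0.03,0, 105,0.002,-0.04,0.05,1, 105,0.004,-0.08,0.05,2, 105,0.006,-0.12,0.05,3, 105,0.008,-0.16,0.04,4, 105,0.01,-0.19,0.03,5.8, 105,0.011,-0.202,0,5.8, 105,0.011,-0.202,-0.01,5.8]' 60
python3 - <<'E'
from h import *
s=get_state();R=cv2.Rodrigues(s['orientation'])[0];print(s['ee_pos'],np.degrees(np.arctan2(R[1,0],R[0,0])))
snap("scene","s9",(190,120,340,240),5)
snap("top","t9",(105,140,255,260),5)
E
```

```text
time: 20.08
ee_pos: [484.8, 82.4, 118.1]
orientation: [-1.251, -1.159, 1.163]
ft_force: [1.1, 0.6, 0.1]
grip_width: 50.4
time: 20.75
ee_pos: [494.8, -122.1, 105.8]
orientation: [-1.204, -1.231, 1.236]
ft_force: [-0.5, 1.1, -0.6]
grip_width: 50.5
[ 494.77790689 -122.12375069  105.7939573 ] 91.74076687985627
```

View pics/s9.png

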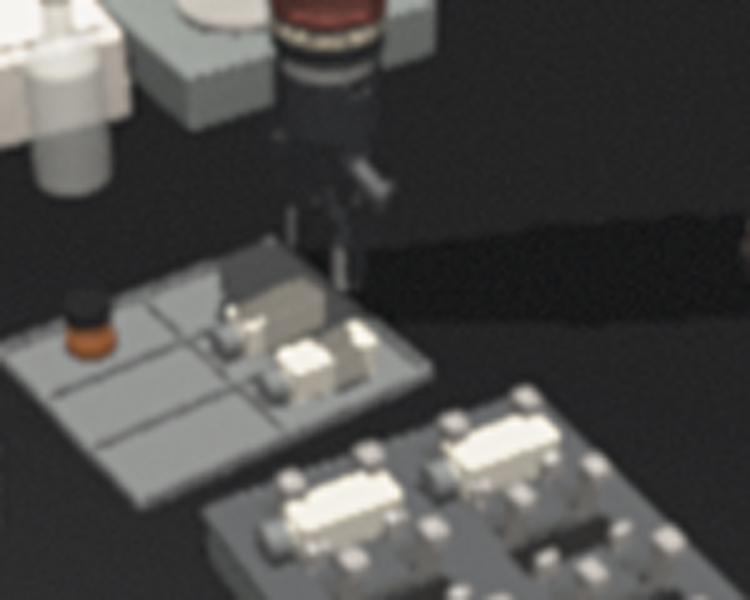

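View pics/t9.png

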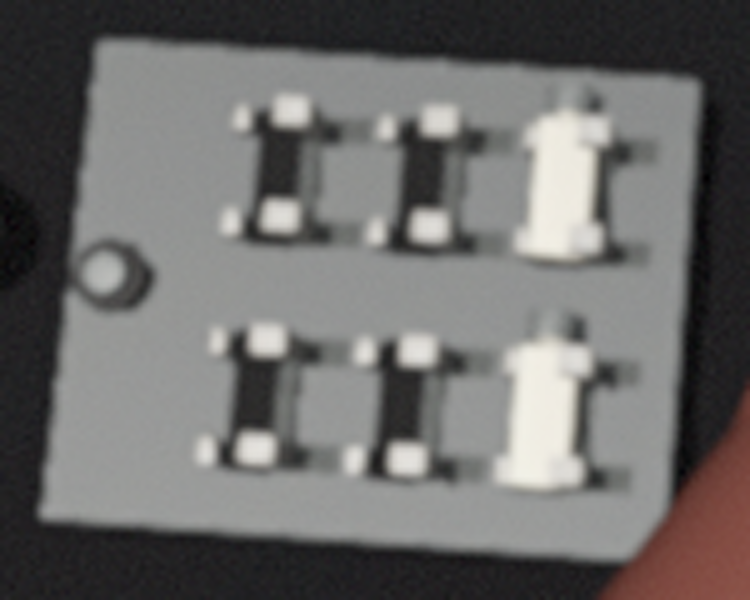

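```bash
python3 -m inch '[105,0.001,0.003,-0.03,0, 105,0.001,0.003,-0.06,0, 105,0.001,0.003,-0.08,0, 105,0.001,0.003,-0.091,0, 105,0.001,0.003,-0.095,0, 130,0.001,0.003,-0.095,0, 200,0.001,0.003,-0.095,0, 200,0.001,0.003,-0.095,0]' 60
python3 -m inch '[200,0,0,0,0, 200,0,0,0,0, 200,0,0,0.01,0, 200,0,0,0.03,0, 200,0,0,0.06,0, 200,0,0,0.1,0, 200,0,0,0.14,0, 200,0,0,0.17,0]' 60
```

```text
time: 21.52
ee_pos: [496.6, -116.6, 13.6]
orientation: [-1.203, -1.233, 1.237]
ft_force: [1.3, 0.0, -0.2]
grip_width: 31.1
time: 22.18
ee_pos: [496.9, -116.7, 188.0]
orientation: [-1.206, -1.235, 1.237]
ft_force: [1.0, 0.0, 0.0]
grip_width: 31.0
```

```bash
python3 -m inch '[200,0,0.03,0,0, 200,-0.001,0.06,0,-1, 200,-0.002,0.1,0,-2, 200,-0.003,0.14,0,-3, 200,-0.004,0.18,0,-4, 200,-0.005,0.22,0,-5, 200,-0.007,0.25,0,-5.8, 200,-0.007,0.275,0,-5.8]' 60
python3 -m inch '[200,0,0.012,0,0, 200,0,0.02,-0.01,0, 200,0,0.022,-0.025,0, 200,0,0.022,-0.04,0, 200,0,0.022,-0.05,0, 200,0,0.022,-0.052,0, 200,0,0.022,-0.052,0, 200,0,0.022,-0.052,0]' 60
python3 - <<'E'
from h import *
s=get_state();R=cv2.Rodrigues(s['orientation'])[0];print(s['ee_pos'],np.degrees(np.arctan2(R[1,0],R[0,0])))
snap("scene","s10",(200,140,350,260),5)
E
```

```text
time: 22.85
ee_pos: [489.2, 160.7, 189.1]
orientation: [-1.253, -1.16, 1.162]
ft_force: [0.7, 0.1, -2.3]
grip_width: 31.1
time: 23.52
ee_pos: [489.5, 182.3, 137.7]
orientation: [-1.254, -1.16, 1.161]
ft_force: [0.4, 0.4, -1.4]
grip_width: 30.8
[489.49778428 182.34478747 137.66518816] 86.08123361429449
```

View pics/s10.png

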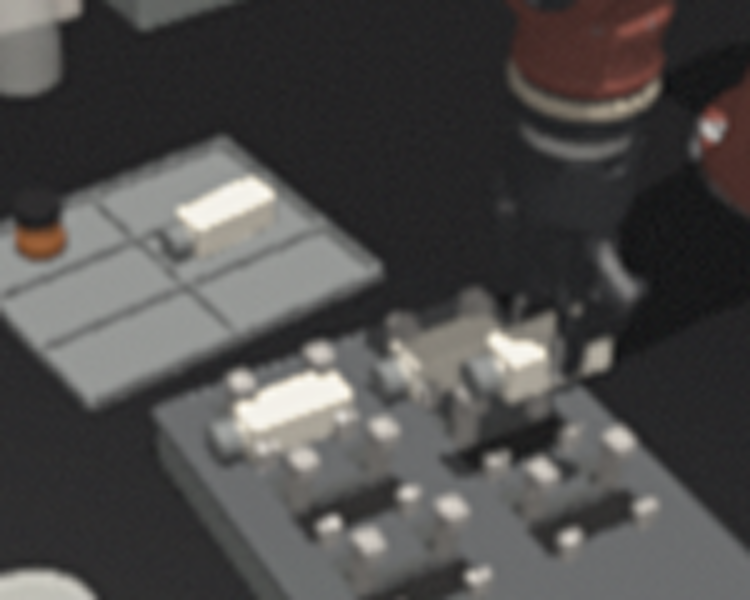

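```bash
python3 -m inch '[200,0,-0.001,-0.015,0, 200,0,-0.001,-0.03,0, 200,0,-0.001,-0.042,0, 200,0,-0.001,-0.048,0, 200,0,-0.001,-0.051,0, 200,0,-0.001,-0.051,0, 200,0,-0.001,-0.051,0, 200,0,-0.001,-0.051,0]' 60
python3 -m inch '[200,0,-0.004,0,0, 200,0,-0.008,0,0, 200,-0.001,-0.012,0,0, 200,-0.001,-0.016,0,0, 200,-0.001,-0.02,0,0, 200,-0.001,-0.022,0,0, 200,-0.001,-0.022,0,0, 200,-0.001,-0.022,0,0]' 60
```

```text
time: 24.23
ee_pos: [490.3, 181.5, 87.8]
orientation: [-1.255, -1.162, 1.16]
ft_force: [-0.9, -0.0, -1.0]
grip_width: 30.7
time: 24.9
ee_pos: [489.2, 159.6, 88.0]
orientation: [-1.254, -1.162, 1.16]
ft_force: [-0.2, 5.3, 1.2]
grip_width: 30.7
```

```bash
python3 -m inch '[200,0,-0.0005,-0.002,0, 200,0,-0.0005,-0.006,0, 200,0,-0.0005,-0.011,0, 200,0,-0.0005,-0.016,0, 200,0,-0.0005,-0.02,0, 200,0,-0.0005,-0.023,0, 200,0,-0.0005,-0.025,0, 200,0,-0.0005,-0.026,0]' 60
```

```text
time: 25.57
ee_pos: [489.0, 159.2, 61.4]
orientation: [-1.254, -1.162, 1.16]
ft_force: [0.1, 3.9, 0.8]
grip_width: 30.9
```

```bash
python3 -m inch '[200,0,0,-0.001,0, 200,0,0,-0.002,0, 200,0,0,-0.003,0, 200,0,0,-0.003,0, 200,0,0,-0.003,0, 200,0,0,-0.003,0, 200,0,0,-0.003,0, 200,0,0,-0.003,0]' 60
```

```text
time: 26.23
ee_pos: [489.2, 159.2, 59.5]
orientation: [-1.255, -1.162, 1.16]
ft_force: [-3.1, 3.4, 9.4]
grip_width: 30.6
```

```bash
python3 -m inch '[150,0,0.001,0,0, 110,0,0.002,0,0, 105,0,0.002,0,0, 105,0,0.003,0,0, 105,0,0.003,0,0, 105,0,0.003,0.01,0, 105,0,0.003,0.03,0, 105,0,0.003,0.06,0]' 60
python3 -m inch '[105,0,-0.01,0.03,0, 105,0.002,-0.04,0.05,1, 105,0.004,-0.08,0.05,2, 105,0.006,-0.12,0.05,3, 105,0.008,-0.16,0.05,4, 105,0.009,-0.2,0.05,5, 105,0.009,-0.24,0.05,6, 105,0.009,-0.28,0.05,7]' 60
python3 - <<'E'
from h import *
s=get_state();R=cv2.Rodrigues(s['orientation'])[0];print(s['ee_pos'],np.degrees(np.arctan2(R[1,0],R[0,0])))
snap("scene","s11",(190,120,340,240),5)
snap("top","t11",(105,130,385,260),2.8)
E
```

```text
time: 26.9
ee_pos: [487.5, 161.9, 118.4]
orientation: [-1.252, -1.159, 1.163]
ft_force: [0.2, -0.1, -0.0]
grip_width: 50.5
time: 27.57
ee_pos: [496.2, -120.2, 169.4]
orientation: [-1.195, -1.25, 1.253]
ft_force: [0.7, -0.0, 0.5]
grip_width: 50.4
[ 496.16783317 -120.23316918  169.37608397] 93.13139409839914
```

View pics/s11.png

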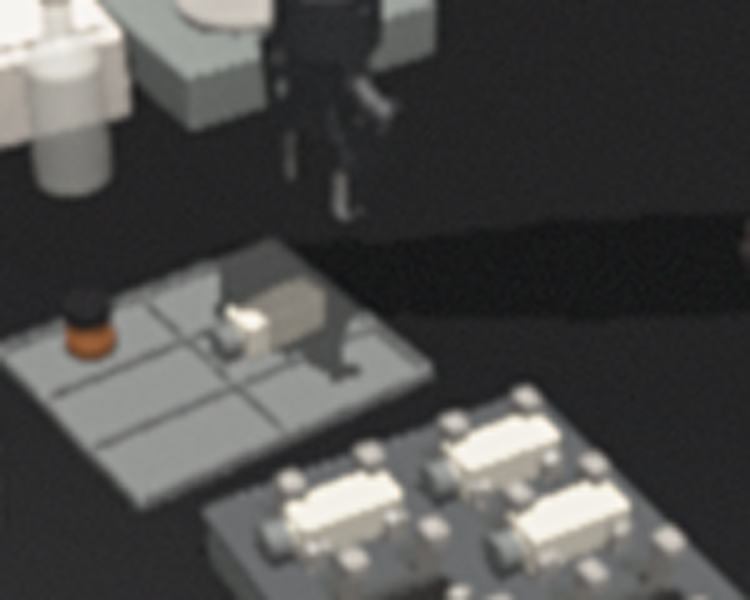

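View pics/t11.png

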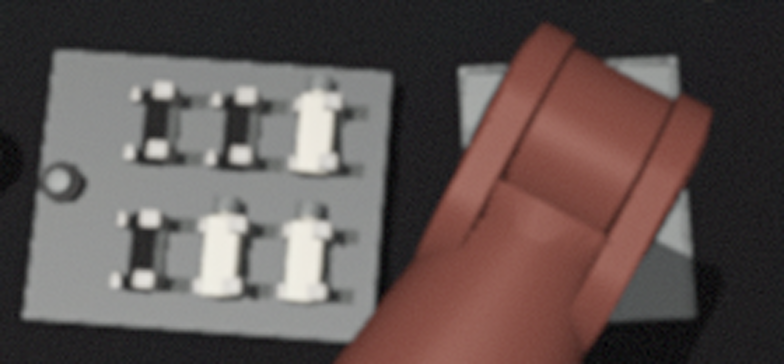

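Three are clamped and the last bottle has not moved. I'll go to it now.

```bash
python3 -m inch '[105,0.001,-0.03,-0.02,1, 105,0.002,-0.055,-0.04,2.5, 105,0.002,-0.068,-0.07,2.5, 105,0.002,-0.068,-0.1,2.5, 105,0.002,-0.068,-0.13,2.5, 105,0.002,-0.068,-0.15,2.5, 105,0.002,-0.068,-0.158,2.5, 105,0.002,-0.068,-0.158,2.5]' 60
python3 -m inch '[105,0,0,0,0, 150,0,0,0,0, 200,0,0,0,0, 200,0,0,0,0, 200,0,0,0,0, 200,0,0,0.01,0, 200,0,0,0.03,0, 200,0,0,0.06,0]' 60
python3 - <<'E'
from h import *
s=get_state();R=cv2.Rodrigues(s['orientation'])[0];print(s['ee_pos'],np.degrees(np.arctan2(R[1,0],R[0,0])))
snap("scene","s12",(190,120,340,240),5)
E
```

```text
time: 28.33
ee_pos: [497.2, -190.4, 9.7]
orientation: [-1.174, -1.276, 1.282]
ft_force: [-0.6, 0.4, 0.8]
grip_width: 50.1
time: 29.0
ee_pos: [495.6, -189.3, 68.9]
orientation: [-1.17, -1.275, 1.281]
ft_force: [-0.5, -0.8, -1.0]
grip_width: 31.0
[ 495.63362848 -189.33423079   68.94799728] 95.3040138526654
```

View pics/s12.png

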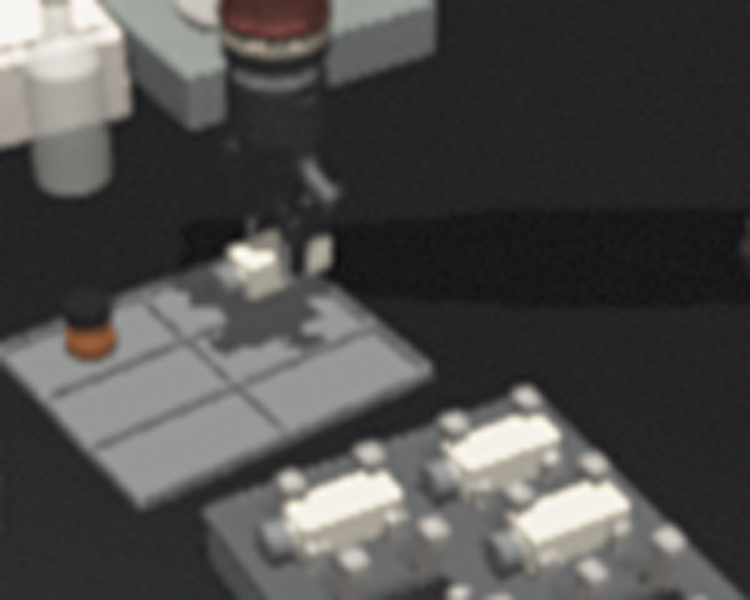

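```bash
python3 -m inch '[200,0,0,0.035,0, 200,0.005,0.015,0.07,-1, 200,0.015,0.045,0.1,-2, 200,0.025,0.08,0.11,-3, 200,0.035,0.115,0.11,-4, 200,0.045,0.15,0.11,-5, 200,0.055,0.185,0.11,-6, 200,0.07,0.22,0.11,-7]' 60
python3 -m inch '[200,0.012,0.035,0,-1, 200,0.025,0.07,0,-2, 200,0.036,0.1,0,-2.2, 200,0.045,0.13,0,-2.2, 200,0.048,0.141,-0.015,-2.2, 200,0.048,0.141,-0.03,-2.2, 200,0.048,0.141,-0.04,-2.2, 200,0.048,0.141,-0.04,-2.2]' 60
python3 - <<'E'
from h import *
s=get_state();R=cv2.Rodrigues(s['orientation'])[0];print(s['ee_pos'],np.degrees(np.arctan2(R[1,0],R[0,0])))
snap("scene","s13",(200,140,350,260),5)
E
```

```text
time: 29.72
ee_pos: [569.1, 30.3, 188.4]
orientation: [-1.24, -1.188, 1.192]
ft_force: [0.8, -0.3, -1.0]
grip_width: 30.9
time: 30.38
ee_pos: [615.5, 170.9, 145.8]
orientation: [-1.255, -1.156, 1.166]
ft_force: [0.2, -0.3, -2.9]
grip_width: 31.0
[615.51836871 170.9131255  145.77509458] 86.06170499433979
```

View pics/s13.png

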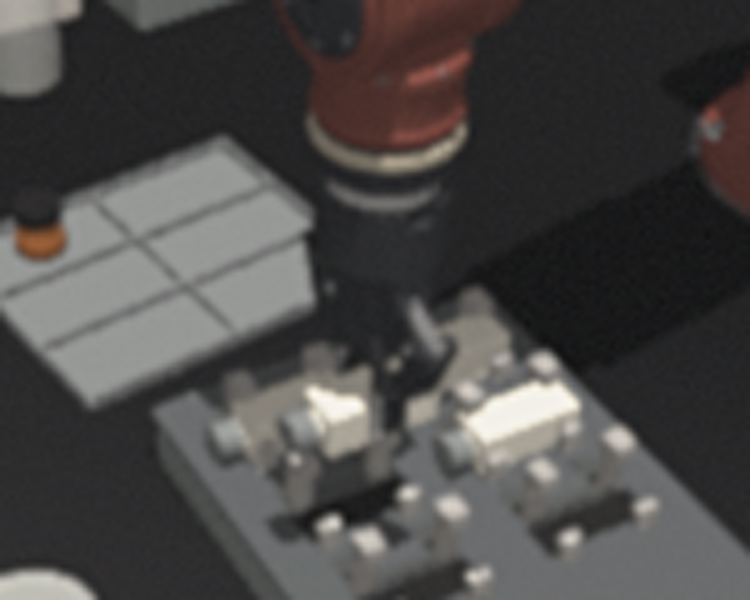

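```bash
python3 -m inch '[200,-0.002,0.001,-0.015,0, 200,-0.003,0.001,-0.03,0, 200,-0.003,0.001,-0.042,0, 200,-0.003,0.001,-0.052,0, 200,-0.003,0.001,-0.06,0, 200,-0.003,0.001,-0.06,0, 200,-0.003,0.001,-0.06,0, 200,-0.003,0.001,-0.06,0]' 60
python3 -m inch '[200,0,-0.004,0,0, 200,0,-0.008,0,0, 200,-0.001,-0.012,0,0, 200,-0.001,-0.016,0,0, 200,-0.001,-0.02,0,0, 200,-0.001,-0.0205,0,0, 200,-0.001,-0.0205,0,0, 200,-0.001,-0.0205,0,0]' 60
```

```text
time: 31.1
ee_pos: [613.6, 171.6, 88.2]
orientation: [-1.257, -1.157, 1.164]
ft_force: [-0.2, 0.6, -1.5]
grip_width: 30.8
time: 31.77
ee_pos: [612.7, 151.3, 88.3]
orientation: [-1.257, -1.158, 1.164]
ft_force: [0.5, 5.5, 0.7]
grip_width: 31.0
```

```bash
python3 -m inch '[200,0,-0.0008,-0.002,0, 200,0,-0.0008,-0.006,0, 200,0,-0.0008,-0.011,0, 200,0,-0.0008,-0.016,0, 200,0,-0.0008,-0.02,0, 200,0,-0.0008,-0.023,0, 200,0,-0.0008,-0.025,0, 200,0,-0.0008,-0.026,0]' 60
```

```text
time: 32.43
ee_pos: [612.2, 150.6, 61.5]
orientation: [-1.257, -1.157, 1.164]
ft_force: [0.7, 4.8, 0.9]
grip_width: 30.6
```

```bash
python3 -m inch '[200,0,0,-0.001,0, 200,0,0,-0.002,0, 200,0,0,-0.003,0, 200,0,0,-0.004,0, 200,0,0,-0.004,0, 200,0,0,-0.004,0, 200,0,0,-0.004,0, 200,0,0,-0.004,0]' 60
```

```text
time: 33.1
ee_pos: [612.2, 150.6, 57.9]
orientation: [-1.257, -1.157, 1.164]
ft_force: [-2.7, 3.8, 5.3]
grip_width: 31.0
```

```bash
python3 -m inch '[150,0,0.001,0,0, 110,0,0.002,0,0, 105,0,0.002,0,0, 105,0,0.003,0,0, 105,0,0.003,0,0, 105,0,0.003,0.01,0, 105,0,0.003,0.03,0, 105,0,0.003,0.06,0]' 60
python3 -m inch '[105,0,0,0.03,0, 255,-0.01,0.03,0.05,0, 255,-0.02,0.07,0.05,0, 255,-0.03,0.11,0.05,0, 255,-0.04,0.15,0.05,0, 255,-0.05,0.17,0.05,0, 255,-0.05,0.17,0.05,0, 255,-0.05,0.17,0.05,0]' 60
python3 - <<'E'
from h import *
s=get_state();R=cv2.Rodrigues(s['orientation'])[0];print(s['ee_pos'],np.degrees(np.arctan2(R[1,0],R[0,0])),s['grip_width'])
snap("scene","s14",(190,150,340,270),5)
snap("top","t14",(90,130,370,260),2.8)
im=cv2.imread('pics/t14_raw.png');cv2.imwrite('pics/t14z.png',cv2.resize(im[140:260,105:255],None,fx=5,fy=5,interpolation=cv2.INTER_CUBIC))
E
```

```text
time: 33.77
ee_pos: [610.4, 153.4, 116.4]
orientation: [-1.254, -1.153, 1.167]
ft_force: [-0.2, 0.2, -0.5]
grip_width: 49.8
time: 34.43
ee_pos: [560.0, 324.4, 167.1]
orientation: [-1.253, -1.156, 1.169]
ft_force: [-0.3, -0.8, -0.3]
grip_width: -0.2
[559.95015702 324.42018299 167.10242317] 86.16685934516352 -0.1864309762566372
```

View pics/s14.png

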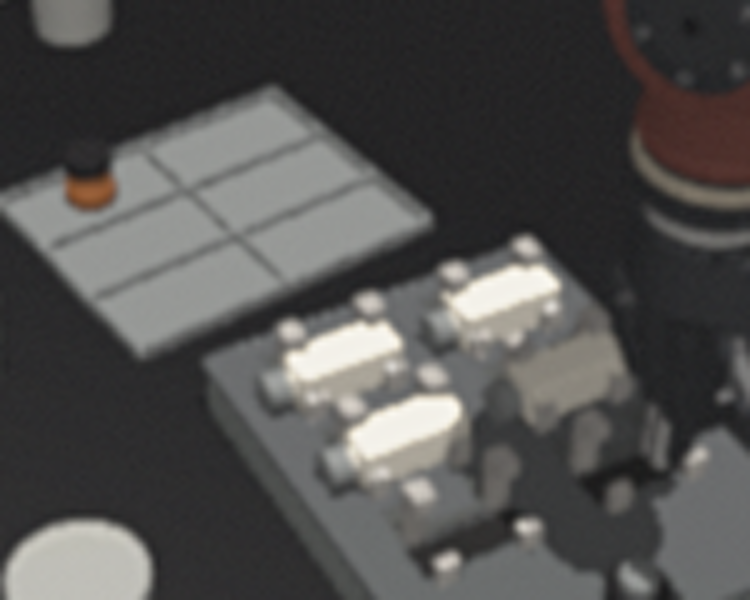

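View pics/t14.png

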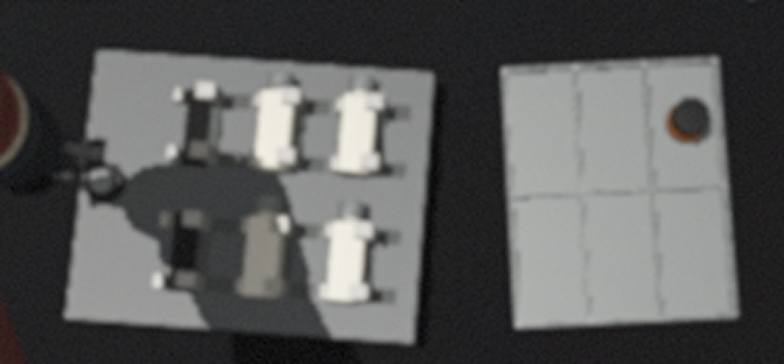

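View pics/t14z.png

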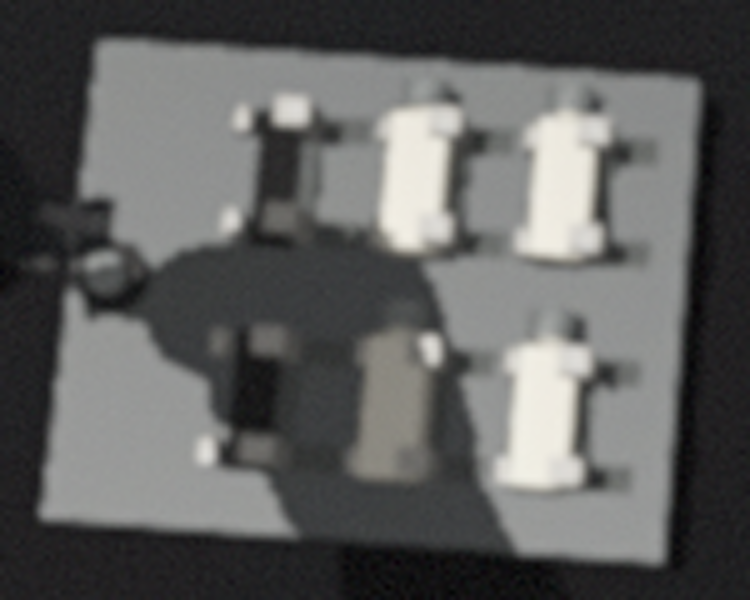

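Run:
```python
from h import *
im=cv2.imread('pics/t14_raw.png')
for t in (185,195): print(body(im,"top",82,(178,155,232,245),t))
im=cv2.imread('pics/t11_raw.png')
print(body(im,"top",82,(170,155,232,245),190))
p=[550.6,159,-.0706]
im=cv2.imread('pics/s14_raw.png')
im2=cv2.resize(im[190:270,220:320],None,fx=7,fy=7,interpolation=cv2.INTER_CUBIC)
c,s=np.cos(p[2]),np.sin(p[2])
for b in((62,0),(62,-80),(-62,0),(-62,-80)):
    a=[]
    for u,v in((38,16),(38,-16),(-38,-16),(-38,16)):
        q=(b[0]+u,b[1]+v); a.append((w2px("scene",(p[0]+c*q[0]-s*q[1],p[1]+s*q[0]+c*q[1],82))-[220,190]+.5)*7-.5)
    cv2.polylines(im2,[np.array(a).astype(np.int32)],True,(0,0,255),1)
cv2.imwrite('pics/ov3.png',im2)
print(tri((125.6,194.3),(317.8,265.2)))
```

```text
[(484.8, 83.1, 80.2, 44.2, np.float32(-3.8)), (608.3, 73.7, 80.2, 43.4, np.float32(-4.9)), (611.6, 151.6, 76.8, 41.0, np.float32(-0.2))]
[(484.4, 83.1, 78.4, 42.7, np.float32(-4.0)), (608.0, 73.5, 78.7, 41.9, np.float32(-5.0)), (611.5, 153.4, 76.6, 39.2, np.float32(-4.0))]
[(484.4, 82.8, 79.1, 43.1, np.float32(-4.3)), (489.0, 163.0, 78.5, 42.8, np.float32(-4.0)), (608.0, 73.6, 79.1, 42.5, np.float32(-5.0))]
[562.21100715 322.75128811  67.03255057]
```

View pics/ov3.png

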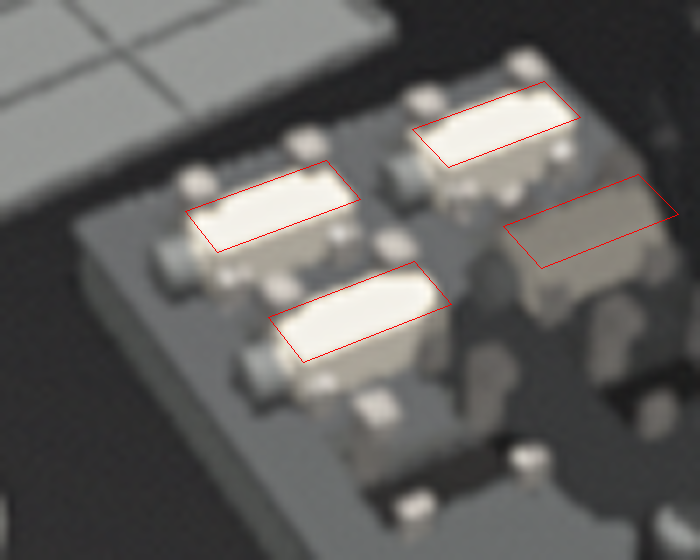

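```bash
python3 -m inch '[255,0.001,-0.001,-0.025,0, 255,0.002,-0.001,-0.05,0, 255,0.002,-0.001,-0.07,0, 255,0.002,-0.001,-0.08,0, 255,0.002,-0.001,-0.086,0, 255,0.002,-0.001,-0.088,0, 255,0.002,-0.001,-0.088,0, 255,0.002,-0.001,-0.088,0]' 60
python3 - <<'E'
from h import *
snap("scene","s15",(270,220,370,300),7)
E
```

```text
time: 35.2
ee_pos: [563.7, 321.7, 80.4]
orientation: [-1.256, -1.155, 1.165]
ft_force: [0.5, 0.0, 0.1]
grip_width: 0.4
```

View pics/s15.png

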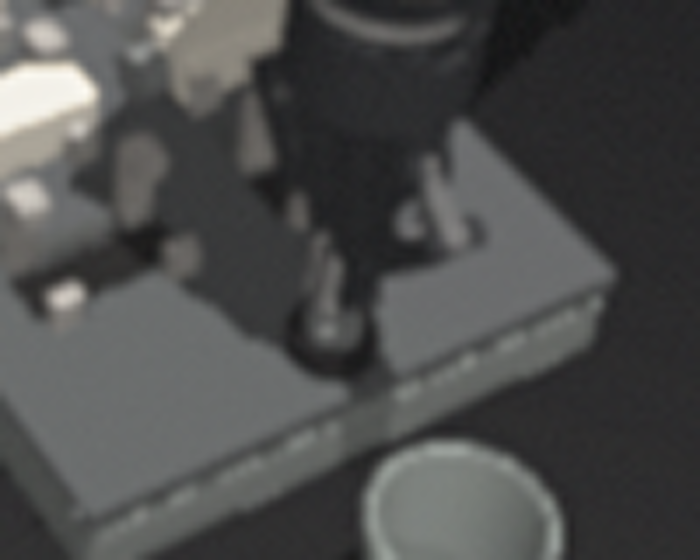

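Fingers are over the button. I'll lower them in small steps.

```bash
python3 -m inch '[255,-0.001,0.001,-0.003,0, 255,-0.001,0.001,-0.006,0, 255,-0.001,0.001,-0.008,0, 255,-0.001,0.001,-0.01,0, 255,-0.001,0.001,-0.012,0, 255,-0.001,0.001,-0.013,0, 255,-0.001,0.001,-0.013,0, 255,-0.001,0.001,-0.013,0]' 60
```

```text
time: 35.92
ee_pos: [562.8, 323.0, 67.7]
orientation: [-1.256, -1.156, 1.165]
ft_force: [-0.5, 1.1, 4.0]
grip_width: 0.3
```

```bash
python3 -m inch '[255,0,0,-0.001,0, 255,0,0,-0.002,0, 255,0,0,-0.003,0, 255,0,0,-0.003,0, 255,0,0,-0.003,0, 255,0,0,-0.003,0, 255,0,0,-0.003,0, 255,0,0,-0.003,0]' 60
```

```text
time: 36.58
ee_pos: [562.9, 323.1, 66.0]
orientation: [-1.256, -1.156, 1.164]
ft_force: [-4.9, -0.7, 12.3]
grip_width: 0.2
```

```bash
python3 -m inch '[255,0,0,-0.002,0, 255,0,0,-0.003,0, 255,0,0,-0.003,0, 255,0,0,-0.003,0, 255,0,0,-0.003,0, 255,0,0,-0.003,0, 255,0,0,-0.003,0, 255,0,0,-0.003,0]' 60
python3 - <<'E'
from h import *
snap("scene","s16",(270,220,370,300),7)
E
```

```text
time: 37.25
ee_pos: [563.0, 323.2, 65.8]
orientation: [-1.256, -1.157, 1.164]
ft_force: [-10.2, -3.0, 22.8]
grip_width: 0.3
```

View pics/s16.png

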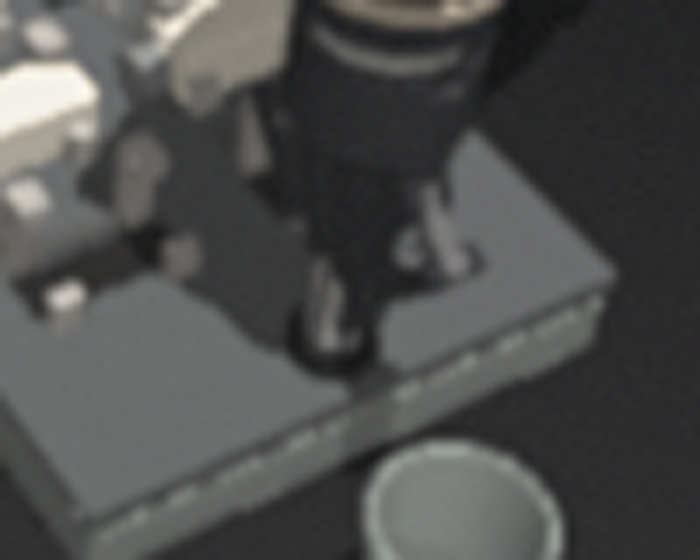

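```bash
python3 -m inch '[255,0,0,0.003,0, 255,0,0,0.003,0, 255,0,0,0.003,0, 255,0,0,0.003,0, 255,0,0,0.003,0, 255,0,0,0.003,0, 255,0,0,0.003,0, 255,0,0,0.003,0]' 60
python3 -m inch '[255,0,0,0.0015,0, 255,0,0,0.0015,0, 255,0,0,0.0015,0, 255,0,0,0.0015,0, 255,0,0,0.0015,0, 255,0,0,0.0015,0, 255,0,0,0.0015,0, 255,0,0,0.0015,0]' 60
python3 -m inch '[255,0,0,0.0015,0, 255,0,0,0.0015,0, 255,0,0,0.0015,0, 255,0,0,0.0015,0, 255,0,0,0.0015,0, 255,0,0,0.0015,0, 255,0,0,0.0015,0, 255,0,0,0.0015,0]' 60
```

```text
time: 37.97
ee_pos: [563.2, 323.2, 68.7]
orientation: [-1.257, -1.157, 1.164]
ft_force: [2.4, 1.1, 4.0]
grip_width: 0.1
time: 38.63
ee_pos: [563.1, 323.1, 70.1]
orientation: [-1.257, -1.157, 1.164]
ft_force: [-0.5, 0.4, 2.6]
grip_width: 0.4
time: 39.3
ee_pos: [563.0, 323.1, 71.6]
orientation: [-1.257, -1.157, 1.164]
ft_force: [-0.1, -0.2, 1.8]
grip_width: -0.2
```

```bash
python3 -m inch '[255,0,0,0.01,0, 255,0,0,0.03,0, 255,0,0,0.06,0, 255,0,0,0.1,0, 255,-0.02,0.02,0.12,0, 255,-0.05,0.05,0.12,0, 255,-0.08,0.08,0.12,0, 255,-0.11,0.11,0.12,0]' 60
python3 -m inch '[255,-0.03,0.02,0,0, 255,-0.06,0.04,0,0, 255,-0.09,0.06,0,0, 255,-0.12,0.07,0,0, 255,-0.12,0.07,0,0, 255,-0.12,0.07,0,0, 255,-0.12,0.07,0,0, 255,-0.12,0.07,0,0]' 60
python3 - <<'E'
from h import *
snap("scene","s17",(190,150,370,294),4)
snap("top","t17",(60,130,370,260),2.5)
im=cv2.imread('pics/t17_raw.png')
for t in (185,195): print(body(im,"top",82,(170,155,232,245),t))
print(px2w("top",336.8,172.5,49))
E
```

```text
time: 39.97
ee_pos: [453.7, 432.3, 192.9]
orientation: [-1.257, -1.157, 1.162]
ft_force: [0.3, 0.8, 0.5]
grip_width: 0.2
time: 40.63
ee_pos: [334.6, 501.9, 193.1]
orientation: [-1.258, -1.156, 1.161]
ft_force: [-0.4, -0.6, -0.5]
grip_width: -0.2
[(484.4, 83.0, 79.4, 43.9, np.float32(-3.7)), (489.2, 163.1, 79.2, 43.2, np.float32(-4.0)), (608.1, 73.8, 79.7, 42.6, np.float32(-4.6)), (611.7, 154.1, 77.7, 41.3, np.float32(-3.9))]
[(484.0, 82.7, 77.4, 42.3, np.float32(-4.7)), (488.9, 163.0, 77.6, 41.9, np.float32(-4.0)), (607.9, 73.5, 78.1, 41.1, np.float32(-5.0)), (611.2, 153.3, 76.4, 39.2, np.float32(-4.9))]
[ 623.95694406 -253.76231761   49.        ]
```

View pics/s17.png

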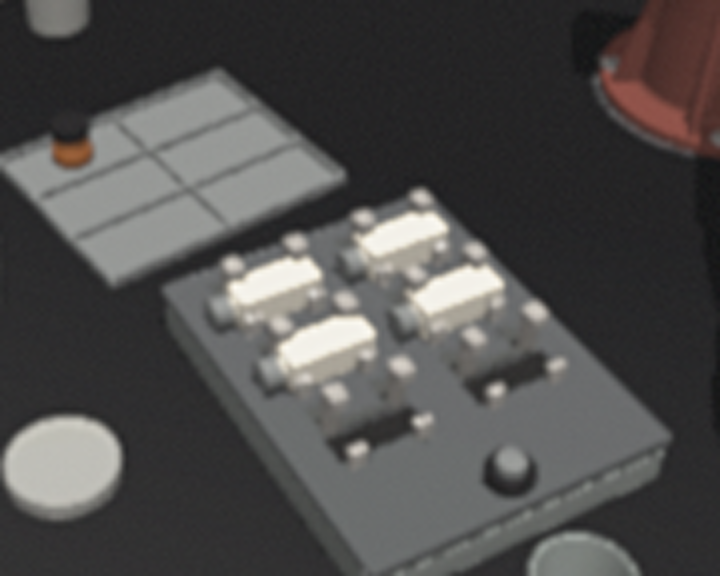

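View pics/t17.png

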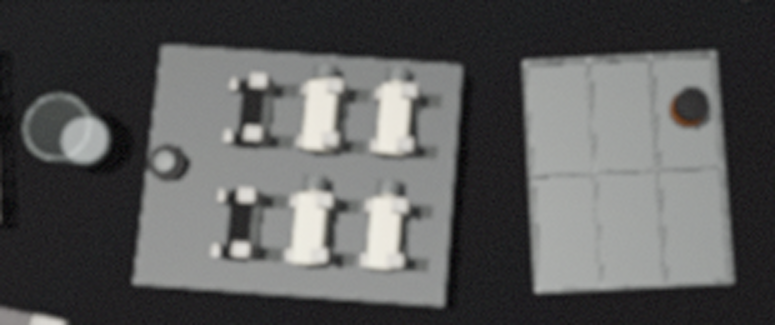

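```bash
python3 -c "
from plant import *
print(job_done())"
```

```text
the job is handed in; nothing more can be done
None
```

The shaker is loaded: all four bottles that were in the tray are clamped, each in its own bay. The jar stands in a free tray compartment, and the start button was pressed fully and let go. I handed the job in at about 41 s, well inside the 210 s limit.

- **Bottles:** in the last pictures all four bodies measured within about 2 mm of their bay points and within about 0.02 rad of parallel. The hooks sit over the tops. I could only judge the gates shut from the pictures, since their positions can't be read.
- **Jar:** it stands in the tray compartment farthest to the right and away from the robot, at about (624, -254) mm.
- **Start button:** pushing met a rigid stop at tool height 65.8 mm with 23 N. On the way up the spring still pushed back 5.8 mm above that, so the press was essentially the full 6 mm. The button looked up again afterwards.
- **Other objects:** the beaker and wash bottle were never touched, and the arm is clear of everything.

I noticed no knocked bottle and no slackened grip during the run, and no check failed. The two cameras disagreed by 1–2 mm on the bays and by about 8 mm on the jar lid, and neither mattered.

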